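# Image a batch of slides through the first filter

### The arm

A 6-joint arm with a two-finger parallel gripper is mounted at the origin on the work surface. World frame = base frame: x ahead of the robot, y to its left, z up, the work surface at z = 0. Lengths are in mm, angles in rad, forces in N, time in s.
With the tool pointing down it reaches from about 300 to 775 mm from the base axis. Payload 14.6 kg.
Tool frame: the origin (TCP) lies midway between the tips of the shut fingers; the grasp point (between the pads) lies 19 mm behind it (manip.hold_point_z is the distance from the TCP to the grasp point, in mm); z points along the fingers, y is the direction in which the jaws open and shut (so a half turn about z gives the same grasp; the last joint's range is limited). The gripper opens to 94 mm and grips with 3 to 60 N. Pads are 16 mm wide; open, the fingers measure 119 mm over their backs; the gripper's body (75 mm by 177 mm) begins 78 mm behind the grasp point.
Start: joints at [1.213, 0.3, 1.521, -0, 1.321, -0.067], TCP at [157.693, 526.899, 205.446] pointing down, gripper open.
Joint ranges: [-3.03, 3.03], [-0.79, 2.21], [0.23, 2.52], [-1.04, 4.18], [0, 3.07], [-2.55, 2.55]. Speed limits (rad/s): [2.22, 2.22, 2.57, 3.14, 3.14, 3.14].

### API

Orientations are given as [roll, pitch, yaw] about the fixed x, y, z axes, in that order (R = Rz(yaw) Ry(pitch) Rx(roll)).
In Python, from cell import manip gives the robot as it stands.
- The arm moves only by the shell command python3 -m crank 'ROWS' [OPENING] [FORCE]. ROWS is JSON, a list of rows, each an object with "offset": the shift along the world's x, y, z in m, a list of three; "spin": the turn about the world's z in degrees. In form: [{"offset": [dx, dy, dz], "spin": spin}, ...]. A call has exactly 8 rows; each row is the pose to reach, as a shift and turn from the pose measured when the call began; what a row does not reach only later rows make up. A row lasts 1/12 s, in which the tool goes at most 41.7 mm and 7.16 degrees, less where a joint would pass 70% of its speed; a pose out of reach is approached as far as the arm can. A call with a gripper value outside its range is refused whole. OPENING is the opening, from 0 (shut) to 1 (fully open), set as the call begins (- or left out, the last holds). The fingers move at their own pace and stop on an object; FORCE is the grip in N (left out, the last holds). Time passes only in rows, so rows that repeat a pose let the fingers close, or fill a call up. It gives the time, the measured TCP pose, the force and the opening at its end, in the units of the state.
- manip.read_state(): the state, without advancing time (a new reading comes with each control period).
- manip.camera(name): name is "side" or "top"; returns a dict with "pixels" (420x560x3 uint8, red, green, blue), "fx", "fy", "cx", "cy" (pixels), "k1" (the pictures are not rectified: a ray, as slopes to the right and down, at radius r is drawn at 1 + k1 r^2 times it, then the intrinsics apply), "extrinsics" (4x4, takes a point from world to camera coordinates). Camera axes: x right, y down, z forward; pixel columns grow to the right and rows downward; lengths in mm; the calibration is good to about 2 mm. A picture is of the moment at which its call begins. There is no depth.
- manip.sign_off(): hands the job in, once; it reports no verdict.
Trained networks look in a picture, given as the dict that the camera call returned (one of the last four; its "shot" number tells which), for a name from the list of things; names that differ only in an ending like _2 or _b are one class to them, and where a whole thing is asked for, a point or a joint stands for the part that bears it (a point fixed in the world has none). Each returns a list of dicts, best first, with "conf" (0 to 1); they miss things now and then, are a little off and sometimes report something else, mostly with a low value. They report only what shows in the picture. A call takes as long as a camera call. They do not tell look-alikes from the thing itself.
- manip.search_frame(picture, name): "location" ([x, y, z] in mm, in world coordinates, good to about 4 mm: the middle of the surface that is visible of it).
- manip.masks_of(picture, name): "mask" (420x560 bool, what is visible of it).
The state is a dict: "clock": time; "joints": joint angles; "qd": joint speeds; "effort": joint torques, N m; "eef_pos": TCP position; "eef_rot": TCP orientation; "wrist_force": force on the tool from outside, world axes, zero at the start; "moment": the same for the moment, N m; "finger_gap": finger opening in mm.
Only numpy, scipy, OpenCV 4.12 (cv2) and the standard library are available. Lean on these libraries where they do the work, as an engineer would, in place of code of your own. Each camera call takes 0.05 s, during which the arm holds its last target. There are 200 camera calls.

### The job

Load every slide holder from the bench pad into the slide imager, one to a bay, rib up and seated flat. When all are in, squeeze the latch tab on the filter slider's grip and slide it from its parked notch to the next notch, the first filter, and let it lock; only with that filter locked in, press the foot-switch pedal down to its stop and hold it there for at least two seconds to take the exposure. Then slide the filter slider back to lock in its parked notch, and lay all the holders flat, rib up and side by side, in the aluminium tray; do not disturb the other things on the bench.

Things in the scene. Friction and masses are not known exactly. Their poses are not given: they have to be found in the camera images.
- holder0: Slide holder, absent in some runs: flat grey plastic frame 96 x 36 mm, 10 mm thick, 90 g, a glass slide facing down in it, a white label at one end of its top, and an upright carrying rib along its middle, 50 mm long (x), 14 mm wide (y), top 36 mm above the underside. Grip the rib across y, fingertips above the frame. Origin: centre of the underside; x lengthwise, z up. Works either way round.
- holder1: Slide holder, absent in some runs: flat grey plastic frame 96 x 36 mm, 10 mm thick, 90 g, a glass slide facing down in it, a white label at one end of its top, and an upright carrying rib along its middle, 50 mm long (x), 14 mm wide (y), top 36 mm above the underside. Grip the rib across y, fingertips above the frame. Origin: centre of the underside; x lengthwise, z up. Works either way round.
- holder2: Slide holder, absent in some runs: flat grey plastic frame 96 x 36 mm, 10 mm thick, 90 g, a glass slide facing down in it, a white label at one end of its top, and an upright carrying rib along its middle, 50 mm long (x), 14 mm wide (y), top 36 mm above the underside. Grip the rib across y, fingertips above the frame. Origin: centre of the underside; x lengthwise, z up. Works either way round.
- holder3: Slide holder, absent in some runs: flat grey plastic frame 96 x 36 mm, 10 mm thick, 90 g, a glass slide facing down in it, a white label at one end of its top, and an upright carrying rib along its middle, 50 mm long (x), 14 mm wide (y), top 36 mm above the underside. Grip the rib across y, fingertips above the frame. Origin: centre of the underside; x lengthwise, z up. Works either way round.
- bay0 (a point): Centre of the floor of an imager bay: open-topped recess 102 x 41 mm (x, y of this point), 6 mm deep, with a glass window; ribs 11 mm wide between bays, bays 52 mm apart along y. z up; the floor lies 80 mm above the bench. A holder is seated when its underside lies flat on this floor, its length along x.
- bay1 (a point): Centre of the floor of an imager bay: open-topped recess 102 x 41 mm (x, y of this point), 6 mm deep, with a glass window; ribs 11 mm wide between bays, bays 52 mm apart along y. z up; the floor lies 80 mm above the bench. A holder is seated when its underside lies flat on this floor, its length along x.
- bay2 (a point): Centre of the floor of an imager bay: open-topped recess 102 x 41 mm (x, y of this point), 6 mm deep, with a glass window; ribs 11 mm wide between bays, bays 52 mm apart along y. z up; the floor lies 80 mm above the bench. A holder is seated when its underside lies flat on this floor, its length along x.
- bay3 (a point): Centre of the floor of an imager bay: open-topped recess 102 x 41 mm (x, y of this point), 6 mm deep, with a glass window; ribs 11 mm wide between bays, bays 52 mm apart along y. z up; the floor lies 80 mm above the bench. A holder is seated when its underside lies flat on this floor, its length along x.
- imager: White slide imager, fixed. Origin on its underside, x away from the operator, z up. Deck x -120 to 100 mm, 260 mm wide (y), 80 mm high; bays centred at x 30 mm; behind, x 100 to 220 mm, a housing 150 mm high. In front of the bays runs the filter slider, its filter bar passing under a black lamp house (36 mm in diameter, top 131 mm over the bench, at x -54, y 50 mm).
- filter_slider (a joint): Travel of the filter slider along the imager's +y, m: notches at 0 (parked, at the start), 0.040 (first filter), 0.080 (second). With the latch tab out, a tooth locks it in the notch (play 2.5 mm each way); squeezing the tab more than 4 mm frees it. Let go between notches, the tooth rides on the rack and drops into the next notch it reaches. Friction 1.5 N.
- latch_tab (a joint): How far the latch tab is squeezed in, in m: 0 out (locked in a notch; about 0.004 while the tooth rides on the rack between notches), 0.008 fully in. Its spring takes 3 N to start and 7 N fully in.
- slider_grip (a point): Point to put between the fingers, 32 mm above the deck; moves with the slider, axes as the imager's. Black plate 12 mm thick, 32 mm wide (y), 45 mm high, far face 10 mm to +x of here. Before it on the robot's side the aluminium latch tab, 24 mm wide, 10 to 42 mm above the deck, outer face 18 mm to -x of here when out, 10 mm squeezed in. Notched rack in front, 8 mm high.
- pedal (a joint): Angle of the foot-switch pedal, rad: 0 up, 0.18 down on its stop. Spring return.
- pedal_pad (a point): Point to press, on top of the rubber-covered pedal plate (78 mm wide), 26 mm from its free end. The plate is hinged 92 mm from here at its end farther from the robot (level axis, this point's y) and slopes up towards the robot; this point goes down 16 mm to the stop. 4 N to start, 9 N at the stop. x away from the hinge, z up with the pedal up; it turns with the pedal.
- tray_in (a point): Centre of the inner floor of the fixed open aluminium tray for the finished holders: inside 192 mm (x) x 117 mm (y), walls 4 mm thick and 16 mm high over the bench, floor 4 mm above the bench. Four holders fit side by side with their length along this point's y.
- bench_pad: Thin white paper pad on the bench, 250 x 190 x 2 mm, fixed, on which the holders lie at first. Origin: centre of the underside.
- wash_bottle: Bystander: white plastic bottle, 64 mm in diameter, 170 mm tall, standing. Origin: centre of the underside.
- petri_dish: Bystander: glass dish 92 mm in diameter, 16 mm high. Origin: centre of the underside.
- slide_box: Bystander: cardboard box 100 x 85 x 34 mm. Origin: centre of the underside.
Not all that is in view belongs to the job. Of the things like the part that bears pedal, leave any that is green or yellow; of the rest the larger one is meant.

How it is judged:
By the outcome, as a careful person would: the job done as asked, in the order asked, and still so for the second after the job is handed in, with the robot touching nothing.
Of holder0, holder1, holder2, holder3 only 2 to 4 are there at a start; the rules pass over those that are not, and their reading is None.
At some moment in a run one of holder0, holder1, holder2, holder3 may be knocked a few centimetres aside while the robot is not near it.
Once in a run the grip may slacken for a moment while it holds something.
It also fails if it takes over 210 s, if anything falls off the work surface, if the arm or the gripper's body presses on something with over 40 N, if the wrist force passes 120 N, or if a joint passes its speed limit or range.

## Working session

There is one attempt and no reset: what is moved stays moved. The work goes in short steps, Python scripts to look and compute and a shell command to move; the robot and the scene stay as the last step left them, time stands still between calls to the robot, and variables do not carry over. Pictures are saved under pics/ and viewed, about 12 in all and at most 16, crops included, and the job is handed in when it is done.

```bash
ls; mkdir -p pics
cat > h.py <<'E'
import numpy as np, cv2
from cell import manip
def K(p): return np.array([[p['fx'],0,p['cx']],[0,p['fy'],p['cy']],[0,0,1.]])
def ray(p,u,v):
    # undistort: drawn = s*(1+k1 r^2)
    q=cv2.undistortPoints(np.array([[[u,v]]],float),K(p),np.array([p['k1'],0,0,0.]))[0,0]
    E=np.array(p['extrinsics']);R=E[:3,:3];c=-R.T@E[:3,3]
    return c,R.T@np.array([q[0],q[1],1])
def at_z(p,u,v,z):
    c,d=ray(p,u,v);return c+d*(z-c[2])/d[2]
def proj(p,X):
    E=np.array(p['extrinsics']);return cv2.projectPoints(np.array(X,float).reshape(-1,1,3),cv2.Rodrigues(E[:3,:3])[0],E[:3,3],K(p),np.array([p['k1'],0,0,0.]))[0][:,0]
def save(p,n,crop=None,s=1):
    im=p['pixels'][:,:,::-1]
    if crop: a,b,c,d=crop; im=im[b:d,a:c]
    cv2.imwrite('pics/'+n,cv2.resize(im,None,fx=s,fy=s,interpolation=cv2.INTER_CUBIC))
E
python3 - <<'E'
from h import *
print(manip.read_state())
a=manip.camera('top');b=manip.camera('side')
for n,p in(('top',a),('side',b)):
    print(n,p['fx'],p['k1'],np.round(ray(p,280,210),2).tolist())
    for t in ['holder0','imager','slider_grip','latch_tab','pedal_pad','tray_in','bench_pad','wash_bottle','petri_dish','slide_box','bay0']:
        try:
            r=manip.search_frame(p,t); print(t,[(np.round(x['location']).tolist(),round(x['conf'],2),proj(p,x['location'])[0].round().tolist()) for x in r][:6])
        except Exception as e: print(t,e)
im=np.vstack([a['pixels'],b['pixels']])[:,:,::-1]
cv2.imwrite('pics/a.png',cv2.resize(a['pixels'][:,:,::-1],(800,600)));cv2.imwrite('pics/b.png',cv2.resize(b['pixels'][:,:,::-1],(800,600)))
E
```

```text
pics
{'clock': 0.0, 'joints': array([ 1.21341242e+00,  3.00487692e-01,  1.52162813e+00, -3.81345644e-05,
        1.32071374e+00, -6.66304126e-02]), 'qd': array([ 0.00051577, -0.00027654,  0.00114689,  0.00018649,  0.00077743,
        0.00013575]), 'effort': array([-2.60653462e-03, -5.31811845e+01, -3.52734232e+01,  7.07268412e-02,
        2.45956139e-02, -6.98051076e-05]), 'eef_pos': array([157.59839587, 526.63693306, 204.85733403]), 'eef_rot': array([-3.14035603e+00, -4.55002966e-05,  2.85084859e+00]), 'wrist_force': array([-0.16484099, -0.57370783,  0.0536248 ]), 'moment': array([-0.06773407,  0.00480668, -0.00189727]), 'finger_gap': 94.14364871012417}
top 438.5089023296834 -0.01675623840001741 [[430.07, 92.77, 1209.48], [0.08, -0.0, -1.0]]
holder0 [([366.0, 245.0, 7.0], 0.79, [225.0, 269.0]), ([468.0, 284.0, 14.0], 0.72, [210.0, 232.0]), ([330.0, 314.0, 12.0], 0.71, [200.0, 283.0]), ([426.0, 365.0, 14.0], 0.55, [181.0, 248.0])]
imager [([455.0, -371.0, 2.0], 0.37, [448.0, 230.0])]
slider_grip [([572.0, -120.0, 86.0], 0.58, [361.0, 186.0]), ([688.0, -52.0, 88.0], 0.43, [333.0, 143.
[... 1156 characters left out ...]
9.0, 509.0, 30.0], 0.56, [253.0, 145.0]), ([564.0, -135.0, 84.0], 0.37, [349.0, 265.0])]
tray_in [([456.0, -373.0, 3.0], 0.8, [375.0, 384.0])]
bench_pad [([390.0, 289.0, 3.0], 0.84, [217.0, 212.0]), ([663.0, 354.0, 86.0], 0.6, [280.0, 152.0]), ([560.0, -135.0, 83.0], 0.29, [348.0, 266.0]), ([677.0, -88.0, 83.0], 0.23, [371.0, 236.0])]
wash_bottle [([663.0, 355.0, 86.0], 0.67, [280.0, 152.0])]
petri_dish [([382.0, -88.0, 20.0], 0.89, [277.0, 299.0])]
slide_box [([659.0, -347.0, 32.0], 0.86, [435.0, 323.0]), ([674.0, -86.0, 88.0], 0.72, [370.0, 234.0])]
bay0 [([674.0, -86.0, 84.0], 0.96, [370.0, 235.0]), ([660.0, 352.0, 91.0], 0.3, [280.0, 151.0]), ([327.0, 313.0, 14.0], 0.27, [195.0, 213.0])]
```

View pics/a.png

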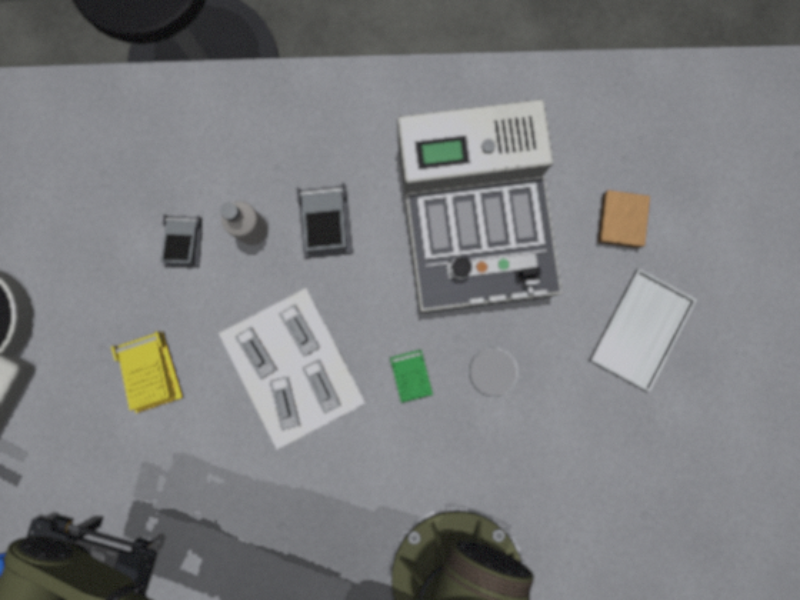

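View pics/b.png

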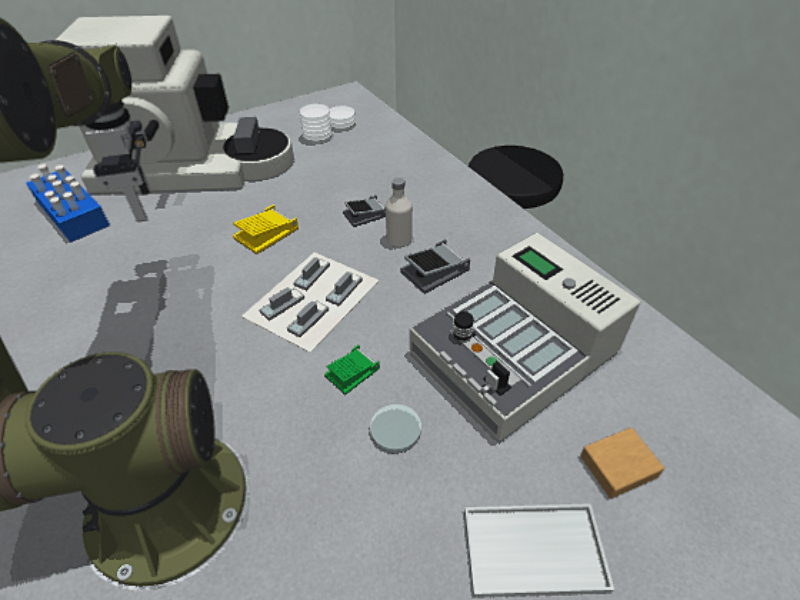

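The top picture shows, in 800-px coordinates, the pedal candidates: large grey (325,222), small grey (180,240), yellow (148,372) and green (411,376). Ruling out yellow and green, the larger of the rest is the grey one at (325,222). There are four holders on the pad around (290,365), the imager at (480,205), and the tray at (642,330).

Run:
```python
from h import *
a=manip.camera('top');b=manip.camera('side')
np.savez('c0.npz',a=a['pixels'],b=b['pixels'])
import pickle;pickle.dump((a,b),open('c0.pkl','wb'))
A=cv2.resize(a['pixels'][65:225,200:400,::-1],(800,640),interpolation=cv2.INTER_CUBIC)
cv2.imwrite('pics/c.png',cv2.resize(a['pixels'][70:220,200:400,::-1],(800,600),interpolation=cv2.INTER_CUBIC))
for n,p in(('top',a),('side',b)):
    for t in ['holder0','tray_in','bench_pad','pedal_pad']:
        for m in manip.masks_of(p,t):
            if m['conf']<.4: continue
            c=max(cv2.findContours(m['mask'].astype(np.uint8),cv2.RETR_EXTERNAL,cv2.CHAIN_APPROX_NONE)[0],key=len)
            z={'holder0':10,'tray_in':16,'bench_pad':2,'pedal_pad':35}[t]
            w=np.array([at_z(p,*q[0],z)[:2] for q in c],np.float32)
            r=cv2.minAreaRect(w); print(n,t,round(m['conf'],2),c[:,0].mean(0).round(),np.round(r[0],1),np.round(r[1],1),round(r[2],1))
```

```text
top holder0 0.94 [225. 271.] [362.2 244.7] [98.2 40.3] 24.5
top holder0 0.93 [210. 232.] [469.6 285.4] [93.3 35. ] 28.9
top holder0 0.67 [180. 247.] [429.3 368.7] [95.5 38.5] 30.2
top holder0 0.61 [199. 282.] [334.2 316. ] [98.2 40. ] 13.3
top tray_in 0.89 [449. 231.] [ 453.5 -368. ] [130.1 201.9] 59.6
top bench_pad 0.59 [205. 258.] [398.2 301.8] [254.8 193.9] 26.0
top pedal_pad 0.92 [288. 265.] [373.6  73.9] [75.7 51.5] 12.3
top pedal_pad 0.84 [124. 169.] [644.2 509.5] [58.8 83.3] 81.2
top pedal_pad 0.79 [100. 262.] [394.9 576.6] [111.   81.2] 14.1
top pedal_pad 0.74 [227. 155.] [676.1 233. ] [110.   78.3] 3.5
side holder0 0.82 [215. 222.] [362.  247.4] [95.3 46.7] 23.6
side holder0 0.82 [196. 212.] [331.5 321.8] [95.2 50.4] 18.0
side holder0 0.69 [240. 202.] [468.3 286.5] [101.6  44.7] 30.1
side holder0 0.6 [217. 191.] [429.7 372.4] [105.   50.9] 34.5
side tray_in 0.67 [374. 386.] [ 452.6 -372.4] [130.6 202.7] 59.6
side bench_pad 0.84 [218. 210.] [402.2 305.6] [258.4 196.2] 26.1
side bench_pad 0.52 [435. 323.] [ 679.1 -338.5] [ 96.9 121.4] 81.3
side pedal_pad 0.97 [244. 255.] [371.8  68.9] [72.  53.5] 5.9
side pedal_pad 0.76 [303. 181.] [678.6 237.3] [ 87.3 111.8] 83.6
side pedal_pad 0.66 [343. 257.] [604.3 -72.4] [141.   76.8] 72.3
side pedal_pad 0.65 [253. 144.] [641.9 505.4] [58.8 78.5] 74.0
side pedal_pad 0.63 [182. 156.] [395.  580.3] [112.1  87.7] 5.1
```

View pics/c.png

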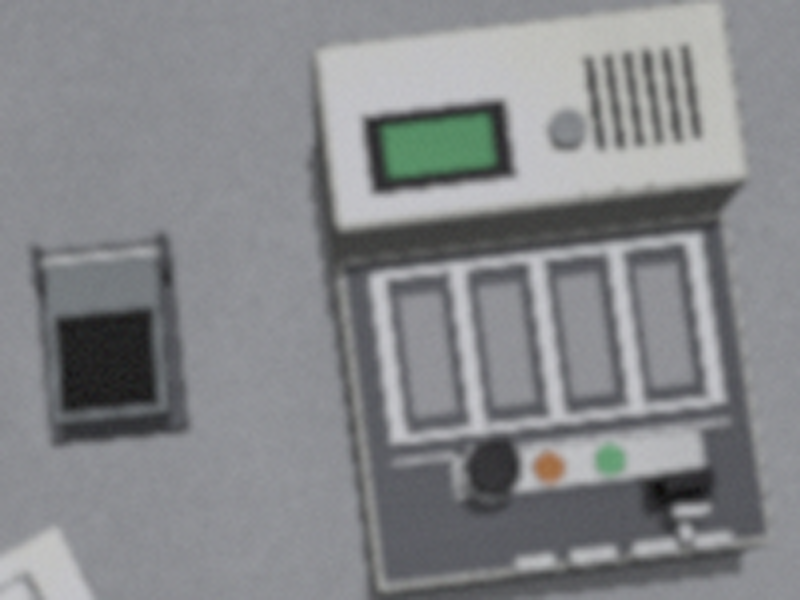

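```bash
cat > fit.py <<'E'
from h import *
import pickle
from scipy.optimize import least_squares
a,b=pickle.load(open('c0.pkl','rb'))
def T(x,P):
    c,s=np.cos(x[2]),np.sin(x[2]);P=np.array(P,float)
    return np.c_[x[0]+c*P[:,0]-s*P[:,1],x[1]+s*P[:,0]+c*P[:,1],P[:,2]]
mod=[(-120,130,80),(-120,-130,80),(220,130,150),(220,-130,150),(100,-130,150),(100,130,150)]
uv=np.array([(378,592),(763,545),(318,50),(718,3),(745,178),(338,230)])
uv=np.c_[200+(uv[:,0]+.5)/4-.5,70+(uv[:,1]+.5)/4-.5]
f=lambda x:(proj(a,T(x,mod))-uv).ravel()
r=least_squares(f,[650,-90,0.15]);x=r.x
E
python3 - <<'E'
from fit import *
print(x,r.fun.reshape(-1,2).round(1).tolist())
# white plate centre
c=[(370,275),(703,235),(725,402),(390,442)]
W=np.array([at_z(a,200+(u+.5)/4-.5,70+(v+.5)/4-.5,86) for u,v in c]);print(W.round(1).tolist(),W.mean(0),T(x,[(30,0,86)]))
print('sizes',[np.linalg.norm(W[i]-W[i-1]).round(1) for i in range(4)], np.degrees(x[2]))
p=b; im=cv2.resize(p['pixels'][140:350,230:510,::-1],(800,600),interpolation=cv2.INTER_CUBIC);s=800/280
def dr(P,col):
    q=(proj(p,T(x,P))-[230,140]+.5)*s
    cv2.polylines(im,[np.int32(q)],True,col,1)
bx=lambda cx,cy,z,l,w:[(cx-l/2,cy-w/2,z),(cx+l/2,cy-w/2,z),(cx+l/2,cy+w/2,z),(cx-l/2,cy+w/2,z)]
dr(bx(-10,0,80,220,260),(0,0,255));dr(bx(160,0,150,120,260),(0,0,255))
for y in(-78,-26,26,78):dr(bx(30,y,86,102,41),(0,255,0))
cv2.imwrite('pics/d.png',im)
E
```

```text
[ 6.26628126e+02 -5.93166831e+01  9.05638351e-02] [[-1.3, 0.5], [2.2, 0.2], [-2.2, -1.4], [1.4, -1.6], [1.4, 1.4], [-1.4, 0.7]]
[[702.9, 54.7, 86.0], [723.2, -163.4, 86.0], [612.8, -172.5, 86.0], [592.9, 45.2, 86.0]] [657.93774596 -58.97590074  86.        ] [[656.50518307 -56.60348046  86.        ]]
sizes [np.float64(110.4), np.float64(219.1), np.float64(110.8), np.float64(218.6)] 5.188925526005934
```

View pics/d.png

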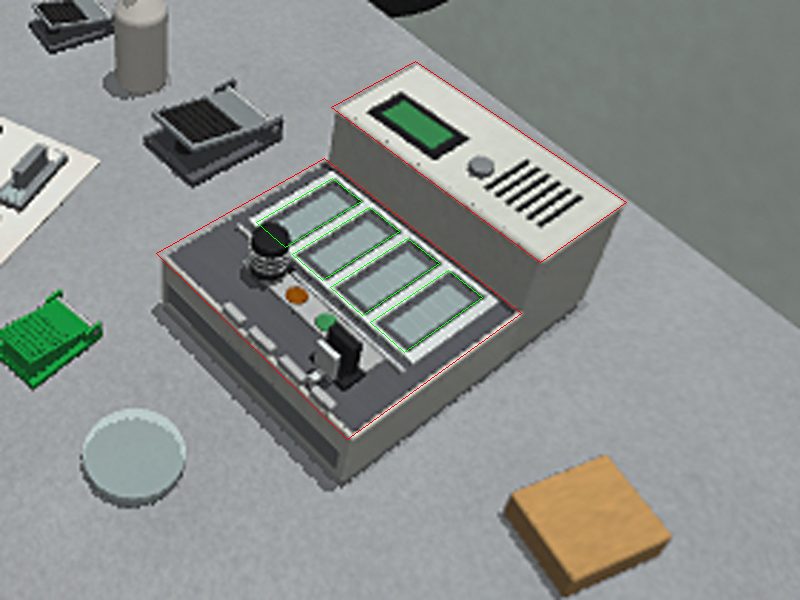

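```bash
cat >> h.py <<'E'
from scipy.optimize import minimize
S=4
def T(x,P):
    c,s=np.cos(x[2]),np.sin(x[2]);P=np.array(P,float)
    return np.c_[x[0]+c*P[:,0]-s*P[:,1],x[1]+s*P[:,0]+c*P[:,1],P[:,2]]
def bx(cx,cy,z,l,w):return [(cx-l/2,cy-w/2,z),(cx+l/2,cy-w/2,z),(cx+l/2,cy+w/2,z),(cx-l/2,cy+w/2,z)]
def fill(p,x,hulls,o,sz,val):
    im=np.zeros((sz[1]*S,sz[0]*S),np.float32)
    for P,v in zip(hulls,val):
        q=((proj(p,T(x,P))-o+.5)*S-.5); h=cv2.convexHull(q.astype(np.float32))
        cv2.fillPoly(im,[np.int32(h*16)],float(v),shift=4)
    return cv2.resize(im,sz,interpolation=cv2.INTER_AREA)
def hold_hulls(z): return [bx(0,0,z,96,36)+bx(0,0,z+10,96,36), bx(0,0,z+10,50,14)+bx(0,0,z+36,50,14)]
def holders(z,pics,minc=.4):
    """holder poses from silhouettes in the given pictures, underside near z"""
    L=[]
    for p in pics:
        L.append([m['mask'].astype(np.float32) for m in manip.masks_of(p,'holder0') if m['conf']>minc])
    out=[]
    for m in L[0]:
        v,u=np.argwhere(m).mean(0);w=at_z(pics[0],u,v,z+12)
        ms=[(pics[0],m)]
        for p,Ms in zip(pics[1:],L[1:]):
            for k in Ms:
                v,u=np.argwhere(k).mean(0)
                if np.linalg.norm(at_z(p,u,v,z+12)-w)<25: ms.append((p,k));break
        q=np.argwhere(m)[:,::-1]; g=np.array([at_z(pics[0],*t,z+10)[:2] for t in q],np.float32)
        r=cv2.minAreaRect(g); a0=np.radians(r[2]+(90 if r[1][1]>r[1][0] else 0))
        def cost(x):
            c=0
            for p,k in ms:
                e=fill(p,x,hold_hulls(z),np.array([0,0]),(560,420),[1,1]);c+=np.minimum(e,k).sum()/np.maximum(e,k).sum()
            return -c/len(ms)
        x0=np.array([w[0],w[1],a0])
        o=minimize(cost,x0,method='Nelder-Mead',options=dict(initial_simplex=[x0,x0+[5,0,0],x0+[0,5,0],x0+[0,0,.12]],xatol=.2,fatol=1e-4,maxiter=60))
        x=o.x;d=(np.degrees(x[2])+90)%180-90
        out.append((round(x[0],1),round(x[1],1),round(d,1),len(ms),round(-o.fun,2)))
    return out
E
python3 - <<'E'
from h import *
a=manip.camera('top');b=manip.camera('side')
H=[bx(30,0,86,110,219)]+[bx(30,y,86,102,41) for y in(-78,-26,26,78)]
def cc(x,p):
    q=proj(p,T(x,bx(30,0,86,140,250)));o=np.floor(q.min(0)).astype(int);sz=tuple((np.ceil(q.max(0)).astype(int)-o).tolist())
    e=fill(p,x,H,o,sz,[1,.4,.4,.4,.4]);w=fill(p,x,[bx(30,0,86,122,231)],o,sz,[1])>.5
    g=cv2.cvtColor(p['pixels'],cv2.COLOR_RGB2GRAY)[o[1]:o[1]+sz[1],o[0]:o[0]+sz[0]]
    return np.corrcoef(e[w],g[w].astype(float))[0,1]
x0=np.array([627.,-60,.0906])
for n,ps in(('top',[a]),('side',[b]),('both',[a,b])):
    o=minimize(lambda x:-np.mean([cc(x,p) for p in ps]),x0,method='Nelder-Mead',options=dict(initial_simplex=[x0,x0+[4,0,0],x0+[0,4,0],x0+[0,0,.03]],xatol=.05,fatol=1e-5))
    print(n,o.x.round(3),np.degrees(o.x[2]).round(2),round(-o.fun,3))
    if n!='side': print([T(o.x,[(30,y,80)])[0].round(1).tolist() for y in(-78,-26,26,78)])
for r in holders(2,[a,b]): print(r)
for p in (a,b): print(holders(2,[p]))
E
```

```text
top [ 6.28229e+02 -6.12210e+01  1.00000e-01] 5.7 0.801
[[665.8, -135.9, 80.0], [660.7, -84.1, 80.0], [655.5, -32.4, 80.0], [650.3, 19.4, 80.0]]
side [ 6.2926e+02 -6.1104e+01  9.9000e-02] 5.68 0.739
both [ 6.29196e+02 -6.13550e+01  9.60000e-02] 5.49 0.763
[[666.5, -136.1, 80.0], [661.5, -84.4, 80.0], [656.6, -32.6, 80.0], [651.6, 19.2, 80.0]]
(np.float64(430.5), np.float64(370.0), np.float64(30.9), 2, np.float64(0.88))
(np.float64(333.2), np.float64(316.2), np.float64(13.5), 2, np.float64(0.89))
(np.float64(363.6), np.float64(246.8), np.float64(24.5), 2, np.float64(0.91))
(np.float64(469.8), np.float64(286.5), np.float64(30.1), 2, np.float64(0.88))
[(np.float64(430.3), np.float64(370.7), np.float64(30.9), 1, np.float64(0.89)), (np.float64(333.5), np.float64(316.1), np.float64(12.8), 1, np.float64(0.94)), (np.float64(363.0), np.float64(245.9), np.float64(25.0), 1, np.float64(0.95)), (np.float64(469.2), np.float64(286.1), np.float64(29.5), 1, np.float64(0.93))]
[(np.float64(429.9), np.float64(370.5), np.float64(34.6), 1, np.float64(0.88)), (np.float64(366.3), np.float64(247.4), np.float64(24.3), 1, np.float64(0.89)), (np.float64(333.7), np.float64(318.4), np.float64(15.0), 1, np.float64(0.86)), (np.float64(470.9), np.float64(286.6), np.float64(35.7), 1, np.float64(0.84)), (np.float64(732.3), np.float64(-33.0), np.float64(-40.2), 1, np.float64(0.04))]
```

```bash
R='{"offset":[0,0,0],"spin":0}'
python3 -m crank '[{"offset":[0.03,-0.04,0],"spin":-7},{"offset":[0.06,-0.08,0],"spin":-14},{"offset":[0.08,-0.11,0],"spin":-21},{"offset":[0.1,-0.14,0],"spin":-28},{"offset":[0.12,-0.16,0],"spin":-35},{"offset":[0.13,-0.18,0],"spin":-42},{"offset":[0.14,-0.19,0],"spin":-49},{"offset":[0.14,-0.19,0],"spin":-49}]' 0.45 20
python3 -m crank '[{"offset":[0.02,-0.03,0],"spin":-7},{"offset":[0.04,-0.06,0],"spin":-14},{"offset":[0.06,-0.09,0],"spin":-21},{"offset":[0.066,-0.09,0],"spin":-28},{"offset":[0.066,-0.09,-0.03],"spin":-35},{"offset":[0.066,-0.09,-0.06],"spin":-42},{"offset":[0.066,-0.09,-0.08],"spin":-49},{"offset":[0.066,-0.09,-0.08],"spin":-49}]'
```

```text
clock: 2.67
eef_pos: [299.0, 335.4, 205.7]
eef_rot: [3.141, 0.0, 1.987]
wrist_force: [-0.3, 0.3, -0.9]
finger_gap: 44.9
clock: 3.33
eef_pos: [363.2, 245.1, 122.4]
eef_rot: [-3.139, 0.005, 1.129]
wrist_force: [-1.0, 0.1, 0.5]
finger_gap: 41.9
```

```bash
python3 -m crank '[{"offset":[0,0.001,-0.01],"spin":-7},{"offset":[0,0.001,-0.03],"spin":-14},{"offset":[0,0.001,-0.045],"spin":-21},{"offset":[0,0.001,-0.055],"spin":-28},{"offset":[0,0.001,-0.06],"spin":-35},{"offset":[0,0.001,-0.06],"spin":-40},{"offset":[0,0.001,-0.06],"spin":-40},{"offset":[0,0.001,-0.06],"spin":-40}]'
python3 -m crank '[{"offset":[0,0,-0.02],"spin":0},{"offset":[0,0,-0.035],"spin":0},{"offset":[0,0,-0.042],"spin":0},{"offset":[0,0,-0.046],"spin":0},{"offset":[0,0,-0.046],"spin":0},{"offset":[0,0,-0.046],"spin":0},{"offset":[0,0,-0.046],"spin":0},{"offset":[0,0,-0.046],"spin":0}]'
python3 -m crank '[{"offset":[0,0,0],"spin":0},{"offset":[0,0,0],"spin":0},{"offset":[0,0,0],"spin":0},{"offset":[0,0,0],"spin":0},{"offset":[0,0,0],"spin":0},{"offset":[0,0,0],"spin":0},{"offset":[0,0,0],"spin":0},{"offset":[0,0,0],"spin":0}]' 0 30
```

```text
clock: 4.0
eef_pos: [363.6, 246.8, 63.4]
eef_rot: [-3.139, 0.003, 0.439]
wrist_force: [-0.4, -0.5, 0.0]
finger_gap: 42.3
clock: 4.67
eef_pos: [363.9, 247.0, 18.0]
eef_rot: [-3.138, 0.002, 0.44]
wrist_force: [-0.0, -0.8, 0.4]
finger_gap: 42.5
clock: 5.33
eef_pos: [363.9, 247.0, 18.0]
eef_rot: [-3.139, 0.002, 0.44]
wrist_force: [-0.6, 0.1, 0.8]
finger_gap: 13.4
```

```bash
python3 -m crank '[{"offset":[0,0,0.03],"spin":0},{"offset":[0,0,0.07],"spin":0},{"offset":[0,0,0.11],"spin":0},{"offset":[0,0,0.15],"spin":0},{"offset":[0.02,-0.025,0.175],"spin":-2},{"offset":[0.04,-0.05,0.18],"spin":-4},{"offset":[0.06,-0.08,0.18],"spin":-6},{"offset":[0.06,-0.08,0.18],"spin":-6}]'
python3 -m crank '[{"offset":[0.025,-0.03,0],"spin":-2},{"offset":[0.05,-0.06,0],"spin":-4},{"offset":[0.075,-0.09,0],"spin":-6},{"offset":[0.1,-0.12,0],"spin":-8},{"offset":[0.125,-0.15,0],"spin":-10},{"offset":[0.15,-0.18,0],"spin":-12},{"offset":[0.16,-0.2,0],"spin":-13.6},{"offset":[0.16,-0.2,0],"spin":-13.6}]'
python3 - <<'E'
from h import *
s=manip.read_state();print(s['eef_pos'].round(1),np.degrees(s['eef_rot'][2]),s['finger_gap'],s['clock'])
for r in holders(2,[manip.camera('top'),manip.camera('side')]):print(r)
E
```

```text
clock: 6.0
eef_pos: [426.2, 163.5, 198.5]
eef_rot: [-3.139, 0.001, 0.33]
wrist_force: [0.1, -0.6, -1.0]
finger_gap: 13.8
clock: 6.67
eef_pos: [587.3, -40.0, 197.2]
eef_rot: [-3.14, 0.003, 0.087]
wrist_force: [-1.6, -0.2, -0.6]
finger_gap: 13.9
[587.3 -40.  197.2] 5.002798689163685 13.948825572010712 6.6667
(np.float64(470.4), np.float64(286.5), np.float64(29.2), 2, np.float64(0.9))
(np.float64(332.3), np.float64(317.1), np.float64(11.5), 2, np.float64(0.9))
(np.float64(429.8), np.float64(370.7), np.float64(32.1), 2, np.float64(0.84))
```

```bash
python3 -m crank '[{"offset":[0.025,-0.03,0],"spin":0},{"offset":[0.05,-0.06,0],"spin":0.6},{"offset":[0.07,-0.085,0],"spin":0.6},{"offset":[0.0787,-0.096,-0.01],"spin":0.6},{"offset":[0.0787,-0.096,-0.04],"spin":0.6},{"offset":[0.0787,-0.096,-0.06],"spin":0.6},{"offset":[0.0787,-0.096,-0.07],"spin":0.6},{"offset":[0.0787,-0.096,-0.07],"spin":0.6}]'
python3 - <<'E'
from h import *
s=manip.read_state();print(s['eef_pos'].round(1),np.degrees(s['eef_rot'][2]),s['finger_gap'],s['wrist_force'])
b=manip.camera('side');a=manip.camera('top')
A=cv2.resize(a['pixels'][110:200,290:400,::-1],(400,327),interpolation=cv2.INTER_CUBIC)
B=cv2.resize(b['pixels'][200:320,320:440,::-1],(400,400),interpolation=cv2.INTER_CUBIC)[:327]
cv2.imwrite('pics/e.png',np.hstack([A,B]))
E
```

```text
clock: 7.53
eef_pos: [663.5, -130.3, 126.2]
eef_rot: [-3.138, 0.005, 0.105]
wrist_force: [0.0, 0.8, -0.5]
finger_gap: 13.7
[ 663.5 -130.3  126.2] 6.038056118543042 13.749302115221262 [ 0.003236    0.76923637 -0.48776934]
```

View pics/e.png

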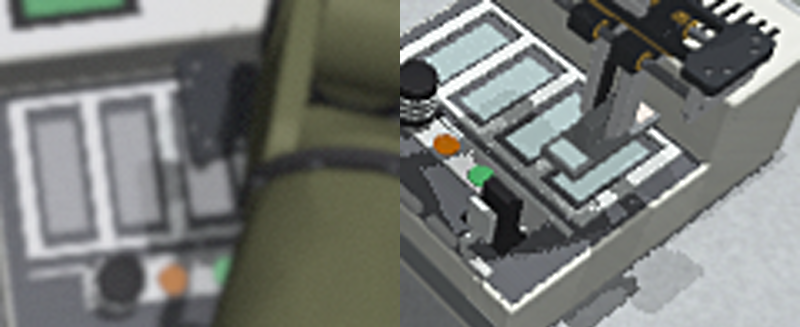

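The side view (right) shows the holder held level above bay A, still slightly short of it. Next I correct and lower it.

```bash
python3 -m crank '[{"offset":[0.0025,-0.0057,0],"spin":-0.4},{"offset":[0.0025,-0.0057,0],"spin":-0.4},{"offset":[0.0025,-0.0057,-0.005],"spin":-0.4},{"offset":[0.0025,-0.0057,-0.01],"spin":-0.4},{"offset":[0.0025,-0.0057,-0.014],"spin":-0.4},{"offset":[0.0025,-0.0057,-0.018],"spin":-0.4},{"offset":[0.0025,-0.0057,-0.018],"spin":-0.4},{"offset":[0.0025,-0.0057,-0.018],"spin":-0.4}]'
python3 -m crank '[{"offset":[0,0,-0.002],"spin":0},{"offset":[0,0,-0.004],"spin":0},{"offset":[0,0,-0.006],"spin":0},{"offset":[0,0,-0.008],"spin":0},{"offset":[0,0,-0.0095],"spin":0},{"offset":[0,0,-0.011],"spin":0},{"offset":[0,0,-0.0115],"spin":0},{"offset":[0,0,-0.0115],"spin":0}]'
```

```text
clock: 8.3
eef_pos: [667.2, -136.6, 111.3]
eef_rot: [-3.139, 0.001, 0.098]
wrist_force: [-0.5, 1.0, -0.4]
finger_gap: 13.7
clock: 8.97
eef_pos: [667.2, -136.5, 99.6]
eef_rot: [-3.139, 0.001, 0.098]
wrist_force: [-0.3, 0.1, -0.6]
finger_gap: 13.8
```

```bash
python3 -m crank '[{"offset":[0,0,-0.001],"spin":0},{"offset":[0,0,-0.002],"spin":0},{"offset":[0,0,-0.003],"spin":0},{"offset":[0,0,-0.0035],"spin":0},{"offset":[0,0,-0.004],"spin":0},{"offset":[0,0,-0.004],"spin":0},{"offset":[0,0,-0.004],"spin":0},{"offset":[0,0,-0.004],"spin":0}]'
```

```text
clock: 9.63
eef_pos: [667.2, -136.5, 96.1]
eef_rot: [-3.139, 0.001, 0.098]
wrist_force: [-2.5, 1.4, 4.7]
finger_gap: 13.6
```

Contact came at z 96, which is the floor height plus the 16 mm grip offset, so it is seated. I release it and go for the next holder.

```bash
python3 -m crank '[{"offset":[0,0,0],"spin":0},{"offset":[0,0,0],"spin":0},{"offset":[0,0,0],"spin":0},{"offset":[0,0,0.015],"spin":0},{"offset":[0,0,0.04],"spin":0},{"offset":[0,0,0.08],"spin":0},{"offset":[0,0,0.1],"spin":0},{"offset":[0,0,0.1],"spin":0}]' 0.45
python3 -m crank '[{"offset":[-0.01,0.03,0],"spin":3},{"offset":[-0.025,0.06,0],"spin":6},{"offset":[-0.04,0.09,0],"spin":9},{"offset":[-0.06,0.12,0],"spin":12},{"offset":[-0.075,0.15,0],"spin":15},{"offset":[-0.09,0.18,0],"spin":18},{"offset":[-0.1,0.21,0],"spin":18},{"offset":[-0.1,0.21,0],"spin":18}]'
python3 -m crank '[{"offset":[-0.015,0.03,0],"spin":3},{"offset":[-0.03,0.06,0],"spin":6},{"offset":[-0.045,0.09,0],"spin":6},{"offset":[-0.06,0.12,0],"spin":6},{"offset":[-0.075,0.15,-0.02],"spin":6},{"offset":[-0.09,0.18,-0.06],"spin":6},{"offset":[-0.097,0.21,-0.08],"spin":6},{"offset":[-0.097,0.213,-0.1],"spin":6}]'
python3 - <<'E'
from h import *
a=manip.camera('top');b=manip.camera('side')
s=manip.read_state();print(s['eef_pos'].round(1),np.degrees(s['eef_rot'][2]),s['finger_gap'],s['clock'])
for r in holders(80,[a,b],.3)+holders(2,[a,b],.3):print(r)
E
```

```text
clock: 10.3
eef_pos: [668.8, -136.9, 201.8]
eef_rot: [3.141, -0.007, 0.098]
wrist_force: [0.8, -0.2, -0.2]
finger_gap: 42.6
clock: 10.97
eef_pos: [567.1, 77.2, 201.5]
eef_rot: [-3.141, -0.007, 0.416]
wrist_force: [0.4, 0.4, 0.3]
finger_gap: 42.5
clock: 11.63
eef_pos: [468.2, 293.1, 99.5]
eef_rot: [-3.141, -0.006, 0.523]
wrist_force: [-0.3, 0.3, -0.4]
finger_gap: 42.5
[468.  290.3  97.6] 29.964598200025193 42.36093960190391 11.7333
(np.float64(666.5), np.float64(-136.8), np.float64(5.0), 2, np.float64(0.92))
(np.float64(445.7), np.float64(253.2), np.float64(25.5), 1, np.float64(0.1))
(np.float64(681.2), np.float64(-153.5), np.float64(5.1), 1, np.float64(0.9))
(np.float64(448.4), np.float64(260.7), np.float64(22.0), 1, np.float64(0.11))
```

```bash
python3 -m crank '[{"offset":[0.002,-0.004,-0.015],"spin":0},{"offset":[0.002,-0.004,-0.03],"spin":0},{"offset":[0.002,-0.004,-0.05],"spin":0},{"offset":[0.002,-0.004,-0.065],"spin":0},{"offset":[0.002,-0.004,-0.075],"spin":0},{"offset":[0.002,-0.004,-0.0795],"spin":0},{"offset":[0.002,-0.004,-0.0795],"spin":0},{"offset":[0.002,-0.004,-0.0795],"spin":0}]'
python3 -m crank '[{"offset":[0,0,0],"spin":0},{"offset":[0,0,0],"spin":0},{"offset":[0,0,0],"spin":0},{"offset":[0,0,0],"spin":0},{"offset":[0,0,0],"spin":0},{"offset":[0,0,0],"spin":0},{"offset":[0,0,0],"spin":0},{"offset":[0,0,0],"spin":0}]' 0 30
```

```text
clock: 12.6
eef_pos: [473.9, 285.6, 24.6]
eef_rot: [-3.142, -0.01, 0.519]
wrist_force: [0.2, -0.5, -0.0]
finger_gap: 42.3
clock: 13.27
eef_pos: [473.9, 285.7, 24.8]
eef_rot: [-3.142, -0.01, 0.519]
wrist_force: [-1.4, 0.5, 4.5]
finger_gap: 13.8
```

```bash
python3 -m crank '[{"offset":[0,0,0],"spin":0},{"offset":[0,0,0],"spin":0},{"offset":[0,0,0],"spin":0},{"offset":[-0.002,0.0004,-0.003],"spin":0},{"offset":[-0.0035,0.0008,-0.0068],"spin":0},{"offset":[-0.0035,0.0008,-0.0068],"spin":0},{"offset":[-0.0035,0.0008,-0.0068],"spin":0},{"offset":[-0.0035,0.0008,-0.0068],"spin":0}]' 0.45
python3 -m crank '[{"offset":[0,0,0],"spin":0},{"offset":[0,0,0],"spin":0},{"offset":[0,0,0],"spin":0},{"offset":[0,0,0],"spin":0},{"offset":[0,0,0],"spin":0},{"offset":[0,0,0],"spin":0},{"offset":[0,0,0],"spin":0},{"offset":[0,0,0],"spin":0}]' 0 30
```

```text
clock: 13.93
eef_pos: [470.4, 286.5, 17.9]
eef_rot: [-3.142, -0.01, 0.519]
wrist_force: [0.6, -0.7, 0.1]
finger_gap: 42.2
clock: 14.6
eef_pos: [470.5, 286.5, 18.0]
eef_rot: [3.142, -0.01, 0.519]
wrist_force: [0.3, -0.7, 0.8]
finger_gap: 13.7
```

```bash
python3 -m crank '[{"offset":[0,0,0.03],"spin":0},{"offset":[0,0,0.07],"spin":0},{"offset":[0,0,0.11],"spin":0},{"offset":[0,0,0.15],"spin":-2},{"offset":[0.01,-0.02,0.175],"spin":-4},{"offset":[0.02,-0.05,0.18],"spin":-6},{"offset":[0.04,-0.08,0.18],"spin":-8},{"offset":[0.04,-0.08,0.18],"spin":-8}]'
python3 -m crank '[{"offset":[0.018,-0.035,0],"spin":-2},{"offset":[0.036,-0.07,0],"spin":-4},{"offset":[0.054,-0.105,0],"spin":-8},{"offset":[0.072,-0.14,0],"spin":-10},{"offset":[0.09,-0.175,0],"spin":-12},{"offset":[0.1,-0.2,0],"spin":-14},{"offset":[0.115,-0.22,0],"spin":-16},{"offset":[0.115,-0.22,0],"spin":-16}]'
python3 - <<'E'
from h import *
s=manip.read_state();print(s['eef_pos'].round(1),np.degrees(s['eef_rot'][2]),s['finger_gap'],s['clock'])
for r in holders(2,[manip.camera('top'),manip.camera('side')]):print(r)
E
```

```text
clock: 15.27
eef_pos: [512.6, 202.6, 198.6]
eef_rot: [3.141, -0.012, 0.374]
wrist_force: [-1.6, -0.1, -1.2]
finger_gap: 13.7
clock: 15.93
eef_pos: [628.8, -21.0, 197.7]
eef_rot: [3.14, -0.011, 0.089]
wrist_force: [-1.0, 0.3, -1.4]
finger_gap: 14.1
[628.8 -21.  197.7] 5.127597664419947 14.122440024267265 15.9333
(np.float64(334.1), np.float64(316.6), np.float64(13.5), 2, np.float64(0.91))
(np.float64(430.0), np.float64(370.8), np.float64(31.4), 2, np.float64(0.93))
```

Target bay B is (661.3,-84.3), so dx 32.5, dy -63.3 and dz to 112.

```bash
python3 -m crank '[{"offset":[0.015,-0.03,0],"spin":0.5},{"offset":[0.03,-0.055,0],"spin":0.5},{"offset":[0.0325,-0.0633,-0.01],"spin":0.5},{"offset":[0.0325,-0.0633,-0.04],"spin":0.5},{"offset":[0.0325,-0.0633,-0.07],"spin":0.5},{"offset":[0.0325,-0.0633,-0.085],"spin":0.5},{"offset":[0.0325,-0.0633,-0.085],"spin":0.5},{"offset":[0.0325,-0.0633,-0.085],"spin":0.5}]'
python3 -m crank '[{"offset":[0,0,0],"spin":0},{"offset":[0,0,0],"spin":0},{"offset":[0,0,0],"spin":0},{"offset":[0,0,0],"spin":0},{"offset":[0,0,0],"spin":0},{"offset":[0,0,0],"spin":0},{"offset":[0,0,0],"spin":0},{"offset":[0,0,0],"spin":0}]'
```

```text
clock: 16.8
eef_pos: [659.4, -78.7, 113.4]
eef_rot: [3.141, -0.01, 0.106]
wrist_force: [-0.1, 0.6, -0.3]
finger_gap: 13.9
clock: 17.47
eef_pos: [659.4, -78.8, 113.4]
eef_rot: [3.141, -0.01, 0.106]
wrist_force: [-1.0, 0.8, -0.7]
finger_gap: 13.6
```

```bash
python3 -m crank '[{"offset":[0.0019,-0.0055,0],"spin":-0.5},{"offset":[0.0019,-0.0055,0],"spin":-0.5},{"offset":[0.0019,-0.0055,-0.005],"spin":-0.5},{"offset":[0.0019,-0.0055,-0.01],"spin":-0.5},{"offset":[0.0019,-0.0055,-0.0125],"spin":-0.5},{"offset":[0.0019,-0.0055,-0.0135],"spin":-0.5},{"offset":[0.0019,-0.0055,-0.0135],"spin":-0.5},{"offset":[0.0019,-0.0055,-0.0135],"spin":-0.5}]'
python3 -m crank '[{"offset":[0,0,-0.001],"spin":0},{"offset":[0,0,-0.002],"spin":0},{"offset":[0,0,-0.003],"spin":0},{"offset":[0,0,-0.0035],"spin":0},{"offset":[0,0,-0.004],"spin":0},{"offset":[0,0,-0.004],"spin":0},{"offset":[0,0,-0.004],"spin":0},{"offset":[0,0,-0.004],"spin":0}]'
```

```text
clock: 18.13
eef_pos: [661.4, -84.2, 99.9]
eef_rot: [3.141, -0.01, 0.098]
wrist_force: [0.3, -0.2, -1.2]
finger_gap: 13.9
clock: 18.8
eef_pos: [661.4, -84.2, 96.0]
eef_rot: [3.141, -0.01, 0.098]
wrist_force: [-0.8, 0.7, 1.5]
finger_gap: 14.1
```

```bash
python3 -m crank '[{"offset":[0,0,0],"spin":0},{"offset":[0,0,0],"spin":0},{"offset":[0,0,0],"spin":0},{"offset":[0,0,0.015],"spin":0},{"offset":[0,0,0.04],"spin":0},{"offset":[0,0,0.08],"spin":0},{"offset":[0,0,0.1],"spin":0},{"offset":[0,0,0.1],"spin":0}]' 0.45
python3 -m crank '[{"offset":[-0.01,0.03,0],"spin":3},{"offset":[-0.025,0.06,0],"spin":6},{"offset":[-0.04,0.09,0],"spin":9},{"offset":[-0.06,0.12,0],"spin":12},{"offset":[-0.075,0.15,0],"spin":15},{"offset":[-0.09,0.18,0],"spin":18},{"offset":[-0.105,0.21,0],"spin":18},{"offset":[-0.115,0.23,0],"spin":18}]'
python3 -m crank '[{"offset":[-0.015,0.03,0],"spin":3},{"offset":[-0.03,0.06,0],"spin":7.6},{"offset":[-0.045,0.09,0],"spin":7.6},{"offset":[-0.06,0.12,0],"spin":7.6},{"offset":[-0.08,0.15,0],"spin":7.6},{"offset":[-0.09,0.18,0],"spin":7.6},{"offset":[-0.105,0.21,-0.03],"spin":7.6},{"offset":[-0.115,0.225,-0.06],"spin":7.6}]'
python3 -m crank '[{"offset":[0,0,0],"spin":0},{"offset":[0,0,-0.03],"spin":0},{"offset":[0,0,-0.05],"spin":0},{"offset":[0,0,-0.07],"spin":0},{"offset":[0,0,-0.07],"spin":0},{"offset":[0,0,-0.07],"spin":0},{"offset":[0,0,-0.07],"spin":0},{"offset":[0,0,-0.07],"spin":0}]'
```

```text
clock: 19.47
eef_pos: [663.0, -84.5, 201.9]
eef_rot: [3.139, -0.018, 0.098]
wrist_force: [0.2, -0.3, 0.0]
finger_gap: 42.6
clock: 20.13
eef_pos: [546.5, 147.7, 201.4]
eef_rot: [3.139, -0.018, 0.413]
wrist_force: [1.3, -0.3, 0.3]
finger_gap: 42.3
clock: 20.8
eef_pos: [430.9, 375.5, 142.0]
eef_rot: [3.14, -0.022, 0.547]
wrist_force: [1.6, 0.6, -1.0]
finger_gap: 42.3
clock: 21.47
eef_pos: [431.7, 375.7, 73.8]
eef_rot: [3.14, -0.024, 0.547]
wrist_force: [-0.4, -0.1, -0.3]
finger_gap: 42.1
```

```bash
python3 -m crank '[{"offset":[0,-0.005,0.03],"spin":0},{"offset":[0,-0.005,0.06],"spin":0},{"offset":[0,-0.005,0.09],"spin":0},{"offset":[0,-0.005,0.11],"spin":0},{"offset":[0,-0.005,0.12],"spin":0},{"offset":[0,-0.005,0.12],"spin":0},{"offset":[0,-0.005,0.12],"spin":0},{"offset":[0,-0.005,0.12],"spin":0}]'
python3 -m crank '[{"offset":[0,0,0],"spin":0},{"offset":[0,0,0],"spin":0},{"offset":[0,0,0],"spin":0},{"offset":[0,0,0],"spin":0},{"offset":[0,0,0],"spin":0},{"offset":[0,0,-0.035],"spin":0},{"offset":[0,0,-0.07],"spin":0},{"offset":[0,0,-0.105],"spin":0}]'
python3 -m crank '[{"offset":[0,0,0],"spin":0},{"offset":[0,0,0],"spin":0},{"offset":[0,0,0],"spin":0},{"offset":[0,0,0],"spin":0},{"offset":[0,0,0],"spin":0},{"offset":[0,0,0],"spin":0},{"offset":[0,0,0],"spin":0},{"offset":[0,0,0],"spin":0}]'
```

```text
clock: 22.13
eef_pos: [431.3, 370.4, 192.3]
eef_rot: [3.14, -0.022, 0.547]
wrist_force: [1.2, -0.1, -0.7]
finger_gap: 42.1
clock: 22.8
eef_pos: [431.4, 370.4, 86.4]
eef_rot: [3.14, -0.024, 0.547]
wrist_force: [0.2, 0.6, -0.3]
finger_gap: 42.4
clock: 23.47
eef_pos: [431.5, 370.5, 86.9]
eef_rot: [3.14, -0.024, 0.547]
wrist_force: [0.3, -0.0, -0.1]
finger_gap: 42.4
```

```bash
python3 -m crank '[{"offset":[-0.0015,0,-0.02],"spin":0},{"offset":[-0.0015,0,-0.04],"spin":0},{"offset":[-0.0015,0,-0.055],"spin":0},{"offset":[-0.0015,0,-0.065],"spin":0},{"offset":[-0.0015,0,-0.069],"spin":0},{"offset":[-0.0015,0,-0.069],"spin":0},{"offset":[-0.0015,0,-0.069],"spin":0},{"offset":[-0.0015,0,-0.069],"spin":0}]'
python3 -m crank '[{"offset":[0,0,0],"spin":0},{"offset":[0,0,0],"spin":0},{"offset":[0,0,0],"spin":0},{"offset":[0,0,0],"spin":0},{"offset":[0,0,0],"spin":0},{"offset":[0,0,0],"spin":0},{"offset":[0,0,0],"spin":0},{"offset":[0,0,0],"spin":0}]' 0 30
python3 -m crank '[{"offset":[0,0,0.03],"spin":0},{"offset":[0,0,0.07],"spin":0},{"offset":[0,0,0.11],"spin":0},{"offset":[0,0,0.14],"spin":-2},{"offset":[0.01,-0.02,0.16],"spin":-4},{"offset":[0.02,-0.05,0.17],"spin":-6},{"offset":[0.04,-0.08,0.17],"spin":-8},{"offset":[0.04,-0.08,0.17],"spin":-8}]'
```

```text
clock: 24.13
eef_pos: [430.4, 370.9, 18.9]
eef_rot: [3.14, -0.026, 0.547]
wrist_force: [-0.2, 0.1, 0.0]
finger_gap: 42.0
clock: 24.8
eef_pos: [430.5, 370.9, 19.0]
eef_rot: [3.14, -0.026, 0.547]
wrist_force: [-0.6, -1.0, 3.0]
finger_gap: 13.5
clock: 25.47
eef_pos: [472.8, 287.2, 189.7]
eef_rot: [3.139, -0.027, 0.402]
wrist_force: [1.0, 0.3, -0.1]
finger_gap: 13.5
```

```bash
python3 -m crank '[{"offset":[0.018,-0.033,0],"spin":-2},{"offset":[0.036,-0.066,0],"spin":-4},{"offset":[0.054,-0.1,0],"spin":-8},{"offset":[0.072,-0.13,0],"spin":-10},{"offset":[0.09,-0.165,0],"spin":-12},{"offset":[0.11,-0.2,0],"spin":-14},{"offset":[0.12,-0.22,0],"spin":-15.4},{"offset":[0.12,-0.22,0],"spin":-15.4}]'
python3 -m crank '[{"offset":[0.015,-0.025,0],"spin":-1},{"offset":[0.03,-0.05,0],"spin":-2},{"offset":[0.045,-0.075,0],"spin":-2},{"offset":[0.06,-0.095,0],"spin":-2},{"offset":[0.063,-0.1,-0.02],"spin":-2},{"offset":[0.063,-0.1,-0.05],"spin":-2},{"offset":[0.063,-0.1,-0.07],"spin":-2},{"offset":[0.063,-0.1,-0.07],"spin":-2}]'
python3 -m crank '[{"offset":[0,0,0],"spin":0},{"offset":[0,0,0],"spin":0},{"offset":[0,0,0],"spin":0},{"offset":[0,0,0],"spin":0},{"offset":[0,0,0],"spin":0},{"offset":[0,0,0],"spin":0},{"offset":[0,0,0],"spin":0},{"offset":[0,0,0],"spin":0}]'
python3 - <<'E'
from h import *
for r in holders(2,[manip.camera('top'),manip.camera('side')]):print(r)
s=manip.read_state();print(s['eef_pos'].round(1),np.degrees(s['eef_rot'][2]),s['finger_gap'],s['clock'])
E
```

```text
clock: 26.13
eef_pos: [594.0, 63.3, 188.9]
eef_rot: [3.139, -0.027, 0.128]
wrist_force: [-0.2, -0.8, -1.1]
finger_gap: 13.6
clock: 26.8
eef_pos: [654.8, -35.9, 113.6]
eef_rot: [3.141, -0.019, 0.093]
wrist_force: [-0.2, 0.8, -1.3]
finger_gap: 14.1
clock: 27.47
eef_pos: [654.8, -35.9, 113.8]
eef_rot: [3.141, -0.019, 0.093]
wrist_force: [-0.1, -0.1, -0.7]
finger_gap: 13.5
(np.float64(333.2), np.float64(315.9), np.float64(14.0), 2, np.float64(0.88))
[654.8 -35.9 113.6] 5.348782888713023 13.746361094244625 27.6667
```

```bash
python3 -m crank '[{"offset":[0.0014,0.0033,0],"spin":0.3},{"offset":[0.0014,0.0033,0],"spin":0.3},{"offset":[0.0014,0.0033,-0.005],"spin":0.3},{"offset":[0.0014,0.0033,-0.01],"spin":0.3},{"offset":[0.0014,0.0033,-0.0125],"spin":0.3},{"offset":[0.0014,0.0033,-0.0135],"spin":0.3},{"offset":[0.0014,0.0033,-0.0135],"spin":0.3},{"offset":[0.0014,0.0033,-0.0135],"spin":0.3}]'
python3 -m crank '[{"offset":[0,0,-0.001],"spin":0},{"offset":[0,0,-0.002],"spin":0},{"offset":[0,0,-0.003],"spin":0},{"offset":[0,0,-0.0035],"spin":0},{"offset":[0,0,-0.004],"spin":0},{"offset":[0,0,-0.004],"spin":0},{"offset":[0,0,-0.004],"spin":0},{"offset":[0,0,-0.004],"spin":0}]'
```

```text
clock: 28.33
eef_pos: [656.2, -32.7, 100.1]
eef_rot: [3.141, -0.019, 0.099]
wrist_force: [0.1, -0.2, 0.0]
finger_gap: 14.1
clock: 29.0
eef_pos: [656.4, -32.7, 97.1]
eef_rot: [3.14, -0.02, 0.099]
wrist_force: [-3.0, 0.1, 5.2]
finger_gap: 13.6
```

```bash
python3 -m crank '[{"offset":[0,0,0],"spin":0},{"offset":[0,0,0],"spin":0},{"offset":[0,0,0],"spin":0},{"offset":[0,0,0.02],"spin":0},{"offset":[0,0,0.05],"spin":0},{"offset":[0,0,0.07],"spin":0},{"offset":[0,0,0.08],"spin":0},{"offset":[0,0,0.08],"spin":0}]' 0.45
python3 -m crank '[{"offset":[-0.02,0.02,0.01],"spin":2},{"offset":[-0.045,0.045,0.01],"spin":4},{"offset":[-0.07,0.07,0.01],"spin":6},{"offset":[-0.095,0.1,0.01],"spin":8},{"offset":[-0.12,0.13,0.01],"spin":8},{"offset":[-0.145,0.155,0.01],"spin":8},{"offset":[-0.16,0.18,0.01],"spin":8},{"offset":[-0.17,0.19,0.01],"spin":8}]'
python3 -m crank '[{"offset":[-0.025,0.025,0],"spin":0},{"offset":[-0.05,0.05,0],"spin":0},{"offset":[-0.075,0.075,0],"spin":0},{"offset":[-0.1,0.1,0],"spin":0},{"offset":[-0.125,0.13,0],"spin":0},{"offset":[-0.145,0.15,-0.03],"spin":0},{"offset":[-0.15,0.155,-0.06],"spin":0},{"offset":[-0.15,0.155,-0.08],"spin":0}]'
python3 -m crank '[{"offset":[0,0,0],"spin":0},{"offset":[0,0,0],"spin":0},{"offset":[0,0,-0.02],"spin":0},{"offset":[0,0,-0.02],"spin":0},{"offset":[0,0,-0.02],"spin":0},{"offset":[0,0,-0.02],"spin":0},{"offset":[0,0,-0.02],"spin":0},{"offset":[0,0,-0.02],"spin":0}]'
```

```text
clock: 29.67
eef_pos: [657.2, -32.8, 179.2]
eef_rot: [3.14, -0.023, 0.099]
wrist_force: [-0.1, -0.2, -0.3]
finger_gap: 42.4
clock: 30.33
eef_pos: [485.1, 159.3, 187.9]
eef_rot: [3.14, -0.021, 0.24]
wrist_force: [0.6, -0.2, 0.2]
finger_gap: 42.6
clock: 31.0
eef_pos: [332.9, 314.6, 104.7]
eef_rot: [3.139, -0.019, 0.243]
wrist_force: [0.5, 0.0, -0.5]
finger_gap: 42.5
clock: 31.67
eef_pos: [333.4, 314.8, 85.7]
eef_rot: [3.139, -0.02, 0.242]
wrist_force: [1.6, 0.3, -0.2]
finger_gap: 42.1
```

```bash
python3 -m crank '[{"offset":[0,0.001,-0.02],"spin":0},{"offset":[0,0.001,-0.04],"spin":0},{"offset":[0,0.001,-0.055],"spin":0},{"offset":[0,0.001,-0.063],"spin":0},{"offset":[0,0.001,-0.068],"spin":0},{"offset":[0,0.001,-0.068],"spin":0},{"offset":[0,0.001,-0.068],"spin":0},{"offset":[0,0.001,-0.068],"spin":0}]'
python3 -m crank '[{"offset":[0,0,0],"spin":0},{"offset":[0,0,0],"spin":0},{"offset":[0,0,0],"spin":0},{"offset":[0,0,0],"spin":0},{"offset":[0,0,0],"spin":0},{"offset":[0,0,0],"spin":0},{"offset":[0,0,0],"spin":0},{"offset":[0,0,0],"spin":0}]' 0 30
python3 -m crank '[{"offset":[0,0,0.03],"spin":0},{"offset":[0,0,0.07],"spin":0},{"offset":[0,0,0.11],"spin":0},{"offset":[0,0,0.14],"spin":0},{"offset":[0.02,-0.02,0.16],"spin":-2},{"offset":[0.04,-0.04,0.17],"spin":-3},{"offset":[0.06,-0.06,0.17],"spin":-4},{"offset":[0.06,-0.06,0.17],"spin":-4}]'
python3 -m crank '[{"offset":[0.025,-0.025,0],"spin":-2},{"offset":[0.05,-0.05,0],"spin":-4},{"offset":[0.075,-0.075,0],"spin":-4},{"offset":[0.1,-0.1,0],"spin":-4},{"offset":[0.125,-0.12,0],"spin":-4},{"offset":[0.15,-0.14,0],"spin":-4},{"offset":[0.16,-0.15,0],"spin":-4},{"offset":[0.16,-0.15,0],"spin":-4}]'
```

```text
clock: 32.33
eef_pos: [333.7, 316.1, 18.5]
eef_rot: [3.14, -0.021, 0.242]
wrist_force: [-0.2, -0.0, -0.8]
finger_gap: 42.2
clock: 33.0
eef_pos: [333.8, 316.2, 18.6]
eef_rot: [3.14, -0.021, 0.242]
wrist_force: [-0.9, -1.3, 4.2]
finger_gap: 14.2
clock: 33.67
eef_pos: [396.2, 253.8, 189.1]
eef_rot: [3.14, -0.023, 0.169]
wrist_force: [0.1, 0.9, -0.3]
finger_gap: 13.8
clock: 34.33
eef_pos: [557.1, 102.3, 188.2]
eef_rot: [3.14, -0.022, 0.097]
wrist_force: [-0.5, 0.0, -0.4]
finger_gap: 13.9
```

```bash
python3 -m crank '[{"offset":[0.025,-0.02,0],"spin":0},{"offset":[0.05,-0.045,0],"spin":0},{"offset":[0.075,-0.07,0],"spin":0},{"offset":[0.094,-0.083,0],"spin":0},{"offset":[0.094,-0.083,-0.02],"spin":0},{"offset":[0.094,-0.083,-0.05],"spin":0},{"offset":[0.094,-0.083,-0.075],"spin":0},{"offset":[0.094,-0.083,-0.075],"spin":0}]'
python3 -m crank '[{"offset":[0,0,0],"spin":0},{"offset":[0,0,0],"spin":0},{"offset":[0,0,0],"spin":0},{"offset":[0,0,0],"spin":0},{"offset":[0,0,0],"spin":0},{"offset":[0,0,0],"spin":0},{"offset":[0,0,0],"spin":0},{"offset":[0,0,0],"spin":0}]'
```

```text
clock: 35.0
eef_pos: [648.0, 20.8, 107.6]
eef_rot: [3.141, -0.013, 0.098]
wrist_force: [-0.4, -0.3, -1.6]
finger_gap: 14.1
clock: 35.67
eef_pos: [648.1, 20.7, 107.8]
eef_rot: [3.141, -0.013, 0.098]
wrist_force: [-0.4, -0.7, -0.6]
finger_gap: 13.8
```

```bash
python3 -m crank '[{"offset":[0.003,-0.0015,0],"spin":0},{"offset":[0.003,-0.0015,0],"spin":0},{"offset":[0.003,-0.0015,-0.003],"spin":0},{"offset":[0.003,-0.0015,-0.006],"spin":0},{"offset":[0.003,-0.0015,-0.0075],"spin":0},{"offset":[0.003,-0.0015,-0.0075],"spin":0},{"offset":[0.003,-0.0015,-0.0075],"spin":0},{"offset":[0.003,-0.0015,-0.0075],"spin":0}]'
python3 -m crank '[{"offset":[0,0,-0.001],"spin":0},{"offset":[0,0,-0.002],"spin":0},{"offset":[0,0,-0.003],"spin":0},{"offset":[0,0,-0.0035],"spin":0},{"offset":[0,0,-0.004],"spin":0},{"offset":[0,0,-0.004],"spin":0},{"offset":[0,0,-0.004],"spin":0},{"offset":[0,0,-0.004],"spin":0}]'
python3 -m crank '[{"offset":[0,0,0],"spin":0},{"offset":[0,0,0],"spin":0},{"offset":[0,0,0],"spin":0},{"offset":[0,0,0.02],"spin":0},{"offset":[0,0,0.05],"spin":0},{"offset":[0,0,0.07],"spin":0},{"offset":[0,0,0.09],"spin":0},{"offset":[0,0,0.09],"spin":0}]' 0.45
python3 -m crank '[{"offset":[-0.025,0,0.01],"spin":6},{"offset":[-0.06,0,0.02],"spin":12},{"offset":[-0.1,0,0.02],"spin":18},{"offset":[-0.13,0,0.02],"spin":24},{"offset":[-0.16,0,0.02],"spin":30},{"offset":[-0.18,0,0.02],"spin":36},{"offset":[-0.2,0,0.02],"spin":42},{"offset":[-0.2,0,0.02],"spin":42}]'
python3 - <<'E'
from h import *
a=manip.camera('top');b=manip.camera('side')
for r in holders(80,[a,b],.3):print(r)
s=manip.read_state();print(s['eef_pos'].round(1),np.degrees(s['eef_rot'][2]),s['finger_gap'],s['clock'])
x=[629.1,-61.3,np.radians(5.6)]
A=cv2.resize(a['pixels'][120:220,280:400,::-1],(480,400),interpolation=cv2.INTER_CUBIC)
B=cv2.resize(b['pixels'][200:300,300:420,::-1],(480,400),interpolation=cv2.INTER_CUBIC)
for im,p,o in((A,a,(280,120)),(B,b,(300,200))):
    for P in([(-72,-56.,112)],): pass
cv2.imwrite('pics/f.png',cv2.resize(np.hstack([A,B]),(800,333)))
for p in(a,b):
  for t in('slider_grip','latch_tab'):
    print(t,[(np.round(r['location'],1).tolist(),round(r['conf'],2)) for r in manip.search_frame(p,t)][:3])
E
```

```text
clock: 36.33
eef_pos: [651.1, 19.2, 100.4]
eef_rot: [3.141, -0.013, 0.098]
wrist_force: [0.2, 0.7, 0.4]
finger_gap: 13.6
clock: 37.0
eef_pos: [651.2, 19.2, 96.8]
eef_rot: [3.141, -0.014, 0.098]
wrist_force: [-3.1, -1.3, 5.9]
finger_gap: 13.7
clock: 37.67
eef_pos: [652.5, 19.2, 191.1]
eef_rot: [3.14, -0.02, 0.098]
wrist_force: [-0.8, -0.1, 0.3]
finger_gap: 42.3
clock: 38.33
eef_pos: [450.1, 19.3, 210.6]
eef_rot: [3.141, -0.019, 0.838]
wrist_force: [-0.6, 1.0, 0.7]
finger_gap: 42.3
(np.float64(654.9), np.float64(-33.9), np.float64(5.6), 2, np.float64(0.91))
(np.float64(665.9), np.float64(-137.3), np.float64(7.2), 2, np.float64(0.89))
(np.float64(661.4), np.float64(-84.8), np.float64(6.0), 2, np.float64(0.9))
(np.float64(665.6), np.float64(237.6), np.float64(-3.8), 1, np.float64(0.49))
(np.float64(649.6), np.float64(18.4), np.float64(5.6), 2, np.float64(0.85))
[453.1  19.2 210.8] 47.503755770382085 42.341535326824584 38.5333
slider_grip [([573.6, -122.8, 81.5], 0.86)]
latch_tab [([539.9, -144.1, 108.6], 0.6)]
slider_grip [([563.2, -131.8, 86.9], 0.8)]
latch_tab []
```

View pics/f.png

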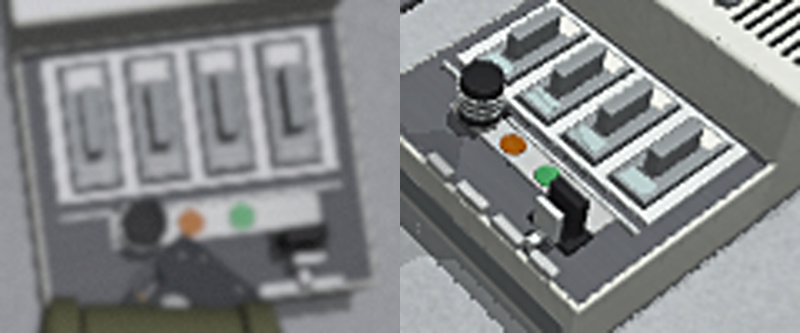

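Run:
```python
from h import *
a=manip.camera('top');b=manip.camera('side')
x0=[629.1,-61.3,np.radians(5.6)]
c,s=np.cos(x0[2]),np.sin(x0[2])
def loc(w): d=np.array(w[:2])-x0[:2];return (c*d[0]+s*d[1],-s*d[0]+c*d[1])
for n,p,u,v,z in(('top far edge',a,370,187.5,125),('top black c',a,370,191.4,125),('tab',a,371,200,122),('side black top c',b,351.3,255,125),('side tab top',b,345,261,122)):
    w=at_z(p,u,v,z);print(n,w.round(1),np.round(loc(w),1))
for nm,p,o in(('top',a,(340,165,60,50)),('side',b,(320,235,60,60))):
    im=cv2.resize(p['pixels'][o[1]:o[1]+o[3],o[0]:o[0]+o[2],::-1],None,fx=8,fy=8,interpolation=cv2.INTER_CUBIC)
    # hypothesis: fit grip (gx,gy) using black mask
    g=cv2.cvtColor(p['pixels'],cv2.COLOR_RGB2GRAY).astype(float)
    def boxh(gx,gy):return [bx(gx+4,gy,80+10,12,32)+bx(gx+4,gy,125,12,32)]
    def sc(q):
        e=fill(p,x0,boxh(*q),np.array(o[:2]),o[2:],[1]);k=g[o[1]:o[1]+o[3],o[0]:o[0]+o[2]]
        return -np.corrcoef(e.ravel(),(k<45).ravel())[0,1]
    best=min(((sc((i,j)),i,j) for i in range(-90,-39,2) for j in range(-110,-49,2)))
    r=minimize(sc,best[1:],method='Nelder-Mead',options=dict(xatol=.1));print(nm,best,r.x,r.fun)
    q=r.x
    for H in (boxh(*q)[0],[(q[0]-18,q[1]+d,z) for d in(-12,12) for z in(90,122)]):
        h=cv2.convexHull(((proj(p,T(x0,H))-o[:2]+.5)*8).astype(np.float32));cv2.polylines(im,[np.int32(h)],True,(0,0,255),1)
    globals()[nm]=cv2.resize(im,(400,400))
cv2.imwrite('pics/g.png',np.hstack([top,side]))
s=manip.read_state();print(s['eef_pos'].round(1),np.degrees(s['eef_rot'][2]))
```

```text
top far edge [ 563.5 -134.1  125. ] [-72.4 -66. ]
top black c [ 553.7 -133.6  125. ] [-82.1 -64.6]
tab [ 532.4 -135.8  122. ] [-103.5  -64.7]
side black top c [ 565.1 -135.1  125. ] [-70.9 -67.2]
side tab top [ 542.6 -139.6  122. ] [-93.7 -69.5]
top (np.float64(-0.763925676138838), -86, -66) [-86.23515625 -65.1234375 ] -0.7682482482824057
side (np.float64(-0.6237709039316396), -82, -72) [-82.64863281 -73.43789063] -0.6307959967064065
[452.8  19.2 210.9] 47.588344765680816
```

View pics/g.png

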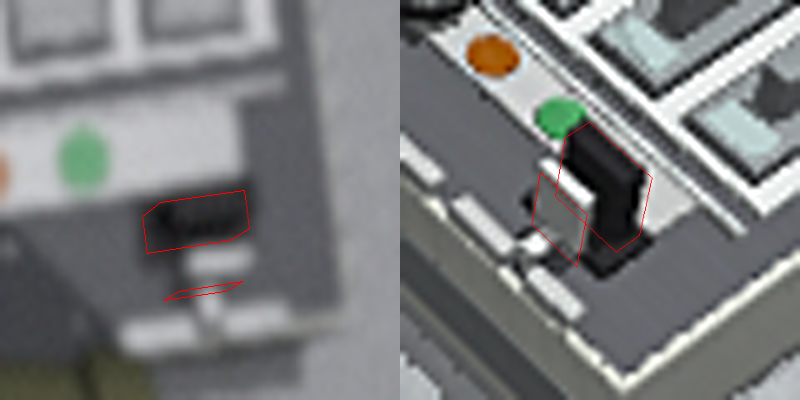

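```bash
python3 -m crank '[{"offset":[0.015,-0.02,0],"spin":6},{"offset":[0.03,-0.045,0],"spin":12},{"offset":[0.045,-0.07,0],"spin":18},{"offset":[0.06,-0.095,0],"spin":24},{"offset":[0.08,-0.12,0],"spin":30},{"offset":[0.095,-0.145,0],"spin":37},{"offset":[0.1035,-0.158,0],"spin":44},{"offset":[0.1035,-0.158,0],"spin":48}]' 0.56
python3 -m crank '[{"offset":[0,0,0],"spin":0},{"offset":[0,0,-0.02],"spin":0},{"offset":[0,0,-0.04],"spin":0},{"offset":[0,0,-0.055],"spin":0},{"offset":[0,0,-0.06],"spin":0},{"offset":[0,0,-0.06],"spin":0},{"offset":[0,0,-0.06],"spin":0},{"offset":[0,0,-0.06],"spin":0}]'
python3 - <<'E'
from h import *
a=manip.camera('top');b=manip.camera('side')
save(b,'i.png',(310,190,430,280),6)
s=manip.read_state();print(s['eef_pos'].round(1),s['eef_rot'],np.degrees(s['eef_rot'][2]),s['finger_gap'],s['clock'])
E
```

```text
clock: 39.5
eef_pos: [557.2, -141.3, 209.9]
eef_rot: [3.141, -0.019, 1.673]
wrist_force: [-1.2, 0.8, -0.9]
finger_gap: 52.7
clock: 40.17
eef_pos: [557.7, -141.4, 151.1]
eef_rot: [3.14, -0.019, 1.672]
wrist_force: [-0.4, -0.6, -0.3]
finger_gap: 52.5
[ 557.6 -141.4  151. ] [ 3.13984799 -0.01874678  1.67234129] 95.81809782775692 52.52815583394415 40.2667
```

View pics/i.png

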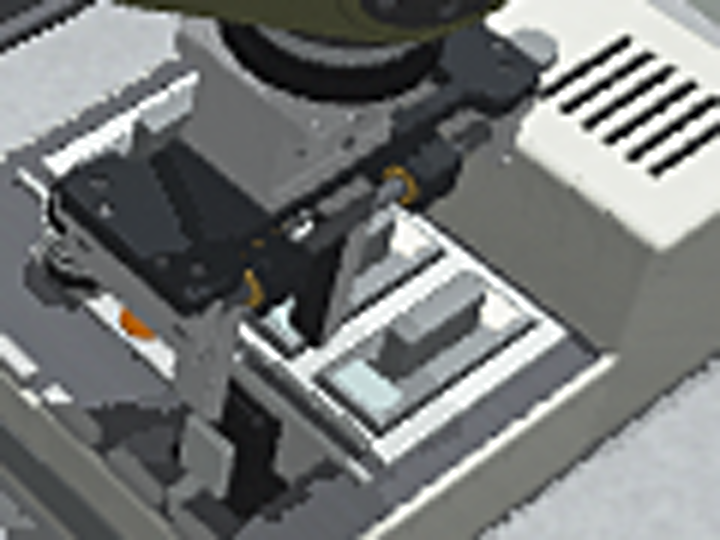

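Run:
```python
from h import *
b=manip.camera('side');t=np.array([557.6,-141.4]);d=np.array([.995,.101])
for z in(151,122,95):
  for k in(-26,26):
    q=proj(b,[*(t+k*d),z])[0];print(z,k,((q-[310,190]+.5)*6).round())
x0=[629.1,-61.3,np.radians(5.6)]
for gx in(-84,-80,-76):
  P=[(gx-18,-82,122),(gx-18,-58,122),(gx+10,-86,125),(gx+10,-54,125)]
  print(gx,((proj(b,T(x0,P))-[310,190]+.5)*6).round().tolist())
```

```text
151 -26 [206. 403.]
151 26 [301. 339.]
122 -26 [198. 448.]
122 26 [291. 385.]
95 -26 [191. 488.]
95 26 [282. 425.]
-84 [[220.0, 459.0], [178.0, 421.0], [279.0, 426.0], [222.0, 376.0]]
-80 [[227.0, 454.0], [185.0, 416.0], [286.0, 421.0], [229.0, 372.0]]
-76 [[235.0, 449.0], [193.0, 411.0], [293.0, 417.0], [236.0, 367.0]]
```

```bash
python3 -m crank '[{"offset":[0,0.001,-0.012],"spin":0},{"offset":[0,0.001,-0.024],"spin":0},{"offset":[0,0.001,-0.036],"spin":0},{"offset":[0,0.001,-0.046],"spin":0},{"offset":[0,0.001,-0.053],"spin":0},{"offset":[0,0.001,-0.056],"spin":0},{"offset":[0,0.001,-0.056],"spin":0},{"offset":[0,0.001,-0.056],"spin":0}]'
python3 -m crank '[{"offset":[0,0,0],"spin":0},{"offset":[0,0,0],"spin":0},{"offset":[0,0,0],"spin":0},{"offset":[0,0,0],"spin":0},{"offset":[0,0,0],"spin":0},{"offset":[0,0,0],"spin":0},{"offset":[0,0,0],"spin":0},{"offset":[0,0,0],"spin":0}]' 0 15
```

```text
clock: 40.98
eef_pos: [557.7, -140.4, 94.9]
eef_rot: [3.14, -0.019, 1.672]
wrist_force: [-0.8, -0.4, 0.6]
finger_gap: 52.7
clock: 41.65
eef_pos: [555.9, -140.7, 95.0]
eef_rot: [-3.139, -0.019, 1.672]
wrist_force: [-17.4, -1.7, 11.2]
finger_gap: 19.5
```

```bash
python3 -m crank '[{"offset":[0,0,0],"spin":0},{"offset":[0,0.001,0],"spin":0},{"offset":[-0.001,0.008,0],"spin":0},{"offset":[-0.0018,0.018,0],"spin":0},{"offset":[-0.0028,0.028,0],"spin":0},{"offset":[-0.0036,0.036,0],"spin":0},{"offset":[-0.0039,0.0398,0],"spin":0},{"offset":[-0.0039,0.0398,0],"spin":0}]'
python3 -m crank '[{"offset":[0,0,0],"spin":0},{"offset":[0,0,0],"spin":0},{"offset":[0,0,0],"spin":0},{"offset":[0,0,0],"spin":0},{"offset":[0,0,0],"spin":0},{"offset":[0,0,0],"spin":0},{"offset":[0,0,0],"spin":0},{"offset":[0,0,0],"spin":0}]'
```

```text
clock: 42.32
eef_pos: [551.6, -99.3, 95.1]
eef_rot: [-3.138, -0.02, 1.674]
wrist_force: [-5.3, 0.8, 3.6]
finger_gap: 19.7
clock: 42.98
eef_pos: [551.6, -99.3, 95.1]
eef_rot: [-3.138, -0.02, 1.673]
wrist_force: [-5.6, 1.4, 3.0]
finger_gap: 19.2
```

```bash
python3 -m crank '[{"offset":[0.0001,-0.0014,0],"spin":0},{"offset":[0.0001,-0.0014,0],"spin":0},{"offset":[0.0001,-0.0014,0],"spin":0},{"offset":[0.0001,-0.0014,0],"spin":0},{"offset":[0.0001,-0.0014,0],"spin":0},{"offset":[0.0001,-0.0014,0],"spin":0},{"offset":[0.0001,-0.0014,0],"spin":0},{"offset":[0.0001,-0.0014,0],"spin":0}]'
python3 -m crank '[{"offset":[0,0,0],"spin":0},{"offset":[0,0,0],"spin":0},{"offset":[-0.002,0,0],"spin":0},{"offset":[-0.004,0,0],"spin":0},{"offset":[-0.004,0,0],"spin":0},{"offset":[-0.004,0,0],"spin":0},{"offset":[-0.004,0,0],"spin":0},{"offset":[-0.004,0,0],"spin":0}]' 0.45 3
python3 -m crank '[{"offset":[0,0,0],"spin":0},{"offset":[0,0,0],"spin":0},{"offset":[0,0,0],"spin":0},{"offset":[0,0,0],"spin":0},{"offset":[0,0,0],"spin":0},{"offset":[0,0,0],"spin":0},{"offset":[0,0,0],"spin":0},{"offset":[0,0,0],"spin":0}]' 0.29 3
```

```text
clock: 43.65
eef_pos: [551.8, -100.9, 95.1]
eef_rot: [-3.138, -0.02, 1.673]
wrist_force: [-3.5, -1.7, 1.7]
finger_gap: 19.6
clock: 44.32
eef_pos: [547.9, -100.9, 95.2]
eef_rot: [-3.138, -0.02, 1.673]
wrist_force: [-0.9, -0.1, -0.3]
finger_gap: 42.7
clock: 44.98
eef_pos: [547.9, -100.9, 95.1]
eef_rot: [-3.138, -0.02, 1.673]
wrist_force: [-1.3, -0.2, 0.7]
finger_gap: 27.3
```

```bash
python3 -m crank '[{"offset":[0,0,0],"spin":0},{"offset":[0,0,0],"spin":0},{"offset":[0,0,0],"spin":0},{"offset":[0,0,0],"spin":0},{"offset":[0,0,0],"spin":0},{"offset":[0,0,0],"spin":0},{"offset":[0,0,0],"spin":0},{"offset":[0,0,0],"spin":0}]' 0.24 3
python3 - <<'E'
from h import *
a=manip.camera('top');b=manip.camera('side')
save(b,'j.png',(310,190,430,280),6)
E
```

```text
clock: 45.65
eef_pos: [547.9, -100.9, 95.1]
eef_rot: [-3.138, -0.02, 1.673]
wrist_force: [-0.0, -1.1, 0.5]
finger_gap: 27.9
```

View pics/j.png

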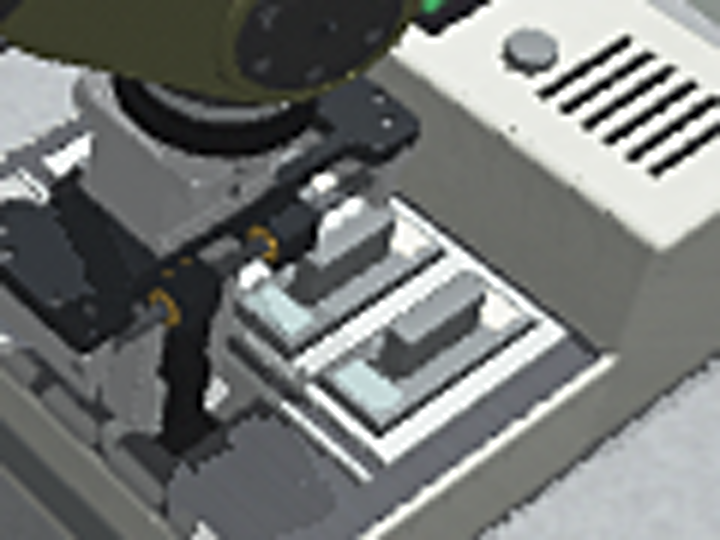

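The slider has moved along and the gap stops at 27.9 mm at 3 N, against 28 mm for tab out and 24 mm for riding on the rack, so it is locked. Now I open, rise, and measure the pedal.

```bash
python3 -m crank '[{"offset":[0,0,0],"spin":0},{"offset":[0,0,0],"spin":0},{"offset":[0,0,0.01],"spin":0},{"offset":[0,0,0.03],"spin":0},{"offset":[0,0,0.06],"spin":0},{"offset":[0,0,0.09],"spin":0},{"offset":[0,0,0.1],"spin":0},{"offset":[0,0,0.1],"spin":0}]' 0.5 20
python3 -m crank '[{"offset":[-0.02,0.02,0.01],"spin":-7},{"offset":[-0.04,0.04,0.015],"spin":-14},{"offset":[-0.06,0.08,0.02],"spin":-21},{"offset":[-0.06,0.12,0.02],"spin":-28},{"offset":[-0.06,0.15,0.02],"spin":-35},{"offset":[-0.06,0.18,0.02],"spin":-42},{"offset":[-0.06,0.19,0.02],"spin":-49},{"offset":[-0.06,0.19,0.02],"spin":-49}]' 0
python3 - <<'E'
from h import *
a=manip.camera('top');b=manip.camera('side')
s=manip.read_state();print(s['eef_pos'].round(1),np.degrees(s['eef_rot'][2]),s['finger_gap'],s['clock'])
A=cv2.resize(a['pixels'][125:185,200:260,::-1],(400,400),interpolation=cv2.INTER_CUBIC)
B=cv2.resize(b['pixels'][150:220,270:340,::-1],(400,400),interpolation=cv2.INTER_CUBIC)
for z in(35,45):
    print(z,'free end top',at_z(a,228,172.7,z).round(1),'hinge end',at_z(a,225.5,132.8,z).round(1))
for im,p,o,k in((A,a,(200,125),400/60),(B,b,(270,150),400/70)):
    for X,c in(((640,230),(0,0,255)),((650,230),(0,255,0)),((660,230),(255,0,0))):
        for z in(35,45):
            q=(proj(p,[*X,z])[0]-o+.5)*k;cv2.circle(im,tuple(np.int32(q)),3 if z==35 else 5,c,1)
cv2.imwrite('pics/k.png',np.hstack([A,B]))
for t in ['pedal_pad']:
  for p in(a,b):print([(np.round(r['location'],1).tolist(),round(r['conf'],2)) for r in manip.search_frame(p,t)])
E
```

```text
clock: 46.42
eef_pos: [549.0, -101.1, 198.5]
eef_rot: [3.14, -0.018, 1.674]
wrist_force: [-0.7, 0.2, -0.3]
finger_gap: 46.9
clock: 47.08
eef_pos: [488.2, 91.4, 217.3]
eef_rot: [3.141, -0.017, 0.813]
wrist_force: [-0.0, -0.6, -0.0]
finger_gap: 0.8
[488.4  89.5 217.3] 46.95067633654222 0.5475202912180902 47.1833
35 free end top [625.9 229.4  35. ] hinge end [736.  234.1  35. ]
45 free end top [624.3 228.2  45. ] hinge end [733.4 232.9  45. ]
[([397.4, 578.7, 45.4], 0.73), ([677.6, 231.0, 36.8], 0.68), ([652.5, -81.8, 90.2], 0.68), ([642.6, 514.6, 31.9], 0.59)]
[([388.6, 569.6, 42.1], 0.77), ([667.8, 228.1, 43.9], 0.66), ([374.3, 71.6, 24.0], 0.58)]
```

View pics/k.png

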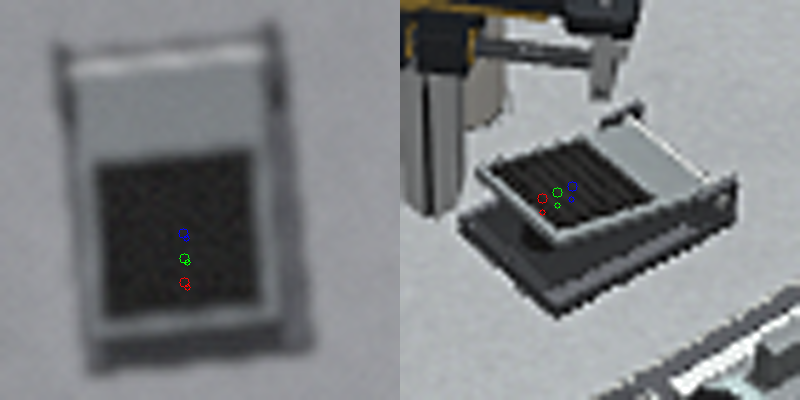

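The side/top crops confirm the large grey pedal, with its free end at (626,229) and z about 49, so the press point is about (650,230) and z about 45. I turn the jaws along x to stay clear of the bottle.

```bash
python3 -m crank '[{"offset":[0.02,0.02,0],"spin":7},{"offset":[0.045,0.04,0],"spin":14},{"offset":[0.07,0.06,0],"spin":21},{"offset":[0.095,0.08,0],"spin":28},{"offset":[0.12,0.1,0],"spin":35},{"offset":[0.14,0.12,-0.01],"spin":42},{"offset":[0.155,0.135,-0.02],"spin":43},{"offset":[0.16,0.14,-0.03],"spin":43}]'
python3 -m crank '[{"offset":[0,0,0],"spin":0},{"offset":[0,0,-0.03],"spin":0},{"offset":[0,0,-0.06],"spin":0},{"offset":[0,0,-0.09],"spin":0},{"offset":[0,0,-0.115],"spin":0},{"offset":[0,0,-0.125],"spin":0},{"offset":[0,0,-0.125],"spin":0},{"offset":[0,0,-0.125],"spin":0}]'
python3 -m crank '[{"offset":[0,0,0],"spin":0},{"offset":[0,0,-0.003],"spin":0},{"offset":[0,0,-0.006],"spin":0},{"offset":[0,0,-0.009],"spin":0},{"offset":[0,0,-0.009],"spin":0},{"offset":[0,0,-0.009],"spin":0},{"offset":[0,0,-0.009],"spin":0},{"offset":[0,0,-0.009],"spin":0}]'
```

```text
clock: 47.95
eef_pos: [649.8, 229.6, 185.6]
eef_rot: [-3.141, -0.017, 1.573]
wrist_force: [0.4, -0.3, -0.7]
finger_gap: 0.5
clock: 48.62
eef_pos: [650.1, 229.0, 62.0]
eef_rot: [3.141, -0.017, 1.572]
wrist_force: [0.4, 0.6, -0.0]
finger_gap: 0.6
clock: 49.28
eef_pos: [650.1, 229.1, 53.2]
eef_rot: [3.141, -0.017, 1.572]
wrist_force: [-0.4, -0.2, 0.7]
finger_gap: 0.5
```

```bash
python3 -m crank '[{"offset":[0,0,-0.002],"spin":0},{"offset":[0,0,-0.005],"spin":0},{"offset":[0,0,-0.008],"spin":0},{"offset":[0,0,-0.01],"spin":0},{"offset":[0,0,-0.012],"spin":0},{"offset":[0,0,-0.012],"spin":0},{"offset":[0,0,-0.012],"spin":0},{"offset":[0,0,-0.012],"spin":0}]'
python3 -m crank '[{"offset":[0,0,-0.002],"spin":0},{"offset":[0,0,-0.004],"spin":0},{"offset":[0,0,-0.006],"spin":0},{"offset":[0,0,-0.008],"spin":0},{"offset":[0,0,-0.008],"spin":0},{"offset":[0,0,-0.008],"spin":0},{"offset":[0,0,-0.008],"spin":0},{"offset":[0,0,-0.008],"spin":0}]'
```

```text
clock: 49.95
eef_pos: [650.2, 229.1, 41.5]
eef_rot: [3.14, -0.017, 1.572]
wrist_force: [-3.5, 0.6, 5.7]
finger_gap: 0.4
clock: 50.62
eef_pos: [650.3, 229.3, 34.2]
eef_rot: [3.14, -0.017, 1.572]
wrist_force: [-3.7, -0.7, 7.4]
finger_gap: 0.2
```

```bash
python3 -m crank '[{"offset":[0,0,-0.001],"spin":0},{"offset":[0,0,-0.002],"spin":0},{"offset":[0,0,-0.003],"spin":0},{"offset":[0,0,-0.004],"spin":0},{"offset":[0,0,-0.004],"spin":0},{"offset":[0,0,-0.004],"spin":0},{"offset":[0,0,-0.004],"spin":0},{"offset":[0,0,-0.004],"spin":0}]'
python3 -m crank '[{"offset":[0,0,-0.001],"spin":0},{"offset":[0,0,-0.002],"spin":0},{"offset":[0,0,-0.0025],"spin":0},{"offset":[0,0,-0.003],"spin":0},{"offset":[0,0,-0.003],"spin":0},{"offset":[0,0,-0.003],"spin":0},{"offset":[0,0,-0.003],"spin":0},{"offset":[0,0,-0.003],"spin":0}]'
```

```text
clock: 51.28
eef_pos: [650.4, 229.4, 30.9]
eef_rot: [3.14, -0.018, 1.572]
wrist_force: [-5.3, -1.2, 8.9]
finger_gap: 0.7
clock: 51.95
eef_pos: [650.5, 229.4, 29.8]
eef_rot: [3.139, -0.018, 1.572]
wrist_force: [-9.2, -2.9, 18.7]
finger_gap: 0.2
```

```bash
for i in 1 2 3 4; do python3 -m crank '[{"offset":[0,0,-0.002],"spin":0},{"offset":[0,0,-0.002],"spin":0},{"offset":[0,0,-0.002],"spin":0},{"offset":[0,0,-0.002],"spin":0},{"offset":[0,0,-0.002],"spin":0},{"offset":[0,0,-0.002],"spin":0},{"offset":[0,0,-0.002],"spin":0},{"offset":[0,0,-0.002],"spin":0}]'; done
```

```text
clock: 52.62
eef_pos: [650.7, 229.5, 29.8]
eef_rot: [3.138, -0.018, 1.573]
wrist_force: [-8.7, -3.1, 18.0]
finger_gap: 0.6
clock: 53.28
eef_pos: [650.9, 229.6, 29.8]
eef_rot: [3.137, -0.018, 1.573]
wrist_force: [-9.9, -2.6, 19.4]
finger_gap: 0.4
clock: 53.95
eef_pos: [651.2, 229.7, 29.8]
eef_rot: [3.136, -0.018, 1.573]
wrist_force: [-9.4, -3.1, 17.8]
finger_gap: 0.4
clock: 54.62
eef_pos: [651.4, 229.8, 29.8]
eef_rot: [3.136, -0.019, 1.573]
wrist_force: [-9.2, -3.1, 19.2]
finger_gap: 0.3
```

```bash
python3 -m crank '[{"offset":[0,0,0.01],"spin":0},{"offset":[0,0,0.03],"spin":0},{"offset":[0,0,0.06],"spin":0},{"offset":[0,0,0.09],"spin":0},{"offset":[0,0,0.12],"spin":0},{"offset":[0,0,0.15],"spin":0},{"offset":[-0.01,0,0.175],"spin":0},{"offset":[-0.02,0,0.18],"spin":0}]'
python3 -m crank '[{"offset":[-0.02,-0.03,0],"spin":2},{"offset":[-0.04,-0.06,0],"spin":4},{"offset":[-0.06,-0.09,0],"spin":5.6},{"offset":[-0.08,-0.12,0],"spin":5.6},{"offset":[-0.08,-0.15,0],"spin":5.6},{"offset":[-0.08,-0.18,0],"spin":5.6},{"offset":[-0.08,-0.2,0],"spin":5.6},{"offset":[-0.08,-0.2,0],"spin":5.6}]' 0.56
python3 -m crank '[{"offset":[0,-0.03,0],"spin":0},{"offset":[0,-0.06,0],"spin":0},{"offset":[0,-0.09,0],"spin":0},{"offset":[0,-0.11,0],"spin":0},{"offset":[0,-0.125,0],"spin":0},{"offset":[0,-0.13,0],"spin":0},{"offset":[0,-0.13,0],"spin":0},{"offset":[0,-0.13,0],"spin":0}]'
```

```text
clock: 55.28
eef_pos: [632.4, 230.0, 214.5]
eef_rot: [3.13, -0.02, 1.573]
wrist_force: [0.7, 0.5, -0.2]
finger_gap: 0.6
clock: 55.95
eef_pos: [552.4, 26.8, 214.5]
eef_rot: [3.129, -0.02, 1.667]
wrist_force: [-0.0, -0.3, 0.1]
finger_gap: 50.2
clock: 56.62
eef_pos: [552.5, -102.3, 214.4]
eef_rot: [3.13, -0.02, 1.668]
wrist_force: [0.4, 0.8, -0.9]
finger_gap: 52.9
```

```bash
python3 -m crank '[{"offset":[-0.001,0.001,-0.02],"spin":0},{"offset":[-0.001,0.001,-0.045],"spin":0},{"offset":[-0.001,0.001,-0.07],"spin":0},{"offset":[-0.001,0.001,-0.09],"spin":0},{"offset":[-0.001,0.001,-0.108],"spin":0},{"offset":[-0.001,0.001,-0.117],"spin":0},{"offset":[-0.001,0.001,-0.1195],"spin":0},{"offset":[-0.001,0.001,-0.1195],"spin":0}]'
python3 -m crank '[{"offset":[0,0,0],"spin":0},{"offset":[0,0,0],"spin":0},{"offset":[0,0,0],"spin":0},{"offset":[0,0,0],"spin":0},{"offset":[0,0,0],"spin":0},{"offset":[0,0,0],"spin":0},{"offset":[0,0,0],"spin":0},{"offset":[0,0,0],"spin":0}]' 0 15
```

```text
clock: 57.28
eef_pos: [551.6, -100.7, 94.9]
eef_rot: [3.13, -0.02, 1.668]
wrist_force: [0.3, 0.3, -0.2]
finger_gap: 52.7
clock: 57.95
eef_pos: [551.9, -100.7, 95.4]
eef_rot: [3.129, -0.02, 1.668]
wrist_force: [-0.6, 1.0, 6.2]
finger_gap: 19.5
```

```bash
python3 -m crank '[{"offset":[0,0,0],"spin":0},{"offset":[0,-0.001,0],"spin":0},{"offset":[0.001,-0.008,0],"spin":0},{"offset":[0.0018,-0.018,0],"spin":0},{"offset":[0.0028,-0.028,0],"spin":0},{"offset":[0.0036,-0.036,0],"spin":0},{"offset":[0.0038,-0.039,0],"spin":0},{"offset":[0.0038,-0.039,0],"spin":0}]'
python3 -m crank '[{"offset":[0,0,0],"spin":0},{"offset":[0,0,0],"spin":0},{"offset":[0,0,0],"spin":0},{"offset":[0,0,0],"spin":0},{"offset":[0,0,0],"spin":0},{"offset":[0,0,0],"spin":0},{"offset":[0,0,0],"spin":0},{"offset":[0,0,0],"spin":0}]'
```

```text
clock: 58.62
eef_pos: [555.8, -141.1, 95.4]
eef_rot: [3.129, -0.019, 1.667]
wrist_force: [0.5, -2.2, 3.5]
finger_gap: 20.1
clock: 59.28
eef_pos: [555.8, -141.0, 95.4]
eef_rot: [3.129, -0.019, 1.667]
wrist_force: [-0.3, -1.4, 2.4]
finger_gap: 19.9
```

Moved back 40.3 mm. I release and check the tab gap with a light squeeze.

```bash
python3 -m crank '[{"offset":[0,0,0],"spin":0},{"offset":[0,0,0],"spin":0},{"offset":[-0.002,0,0],"spin":0},{"offset":[-0.004,0,0],"spin":0},{"offset":[-0.004,0,0],"spin":0},{"offset":[-0.004,0,0],"spin":0},{"offset":[-0.004,0,0],"spin":0},{"offset":[-0.004,0,0],"spin":0}]' 0.45 3
python3 -m crank '[{"offset":[0,0,0],"spin":0},{"offset":[0,0,0],"spin":0},{"offset":[0,0,0],"spin":0},{"offset":[0,0,0],"spin":0},{"offset":[0,0,0],"spin":0},{"offset":[0,0,0],"spin":0},{"offset":[0,0,0],"spin":0},{"offset":[0,0,0],"spin":0}]' 0.24 3
python3 -m crank '[{"offset":[0,0,0],"spin":0},{"offset":[0,0,0],"spin":0},{"offset":[0,0,0],"spin":0},{"offset":[0,0,0],"spin":0},{"offset":[0,0,0.03],"spin":0},{"offset":[0,0,0.06],"spin":0},{"offset":[0,0,0.09],"spin":0},{"offset":[0,0,0.1],"spin":0}]' 0.5 30
python3 -m crank '[{"offset":[-0.02,0,0.01],"spin":-7},{"offset":[-0.05,0,0.015],"spin":-14},{"offset":[-0.08,0,0.02],"spin":-21},{"offset":[-0.11,0,0.02],"spin":-28},{"offset":[-0.13,0,0.02],"spin":-35},{"offset":[-0.14,0,0.02],"spin":-42},{"offset":[-0.14,0,0.02],"spin":-49},{"offset":[-0.14,0,0.02],"spin":-49}]'
python3 - <<'E'
from h import *
a=manip.camera('top');b=manip.camera('side')
for r in holders(80,[a,b],.3):print(r)
s=manip.read_state();print(s['eef_pos'].round(1),s['eef_rot'],np.degrees(s['eef_rot'][2]),s['clock'])
A=cv2.resize(a['pixels'][120:220,280:400,::-1],(480,400),interpolation=cv2.INTER_CUBIC)
B=cv2.resize(b['pixels'][200:300,300:420,::-1],(480,400),interpolation=cv2.INTER_CUBIC)
cv2.imwrite('pics/l.png',cv2.resize(np.hstack([A,B]),(800,333)))
for p in(a,b):
  for m in manip.masks_of(p,'tray_in')[:1]:
    c=max(cv2.findContours(m['mask'].astype(np.uint8),cv2.RETR_EXTERNAL,cv2.CHAIN_APPROX_NONE)[0],key=len)
    w=np.array([at_z(p,*q[0],16)[:2] for q in c],np.float32);r=cv2.minAreaRect(w);print(np.round(r[0],1),np.round(r[1],1),r[2])
E
```

```text
clock: 59.95
eef_pos: [551.9, -140.9, 95.4]
eef_rot: [3.128, -0.019, 1.667]
wrist_force: [-0.7, 0.4, 0.8]
finger_gap: 42.5
clock: 60.62
eef_pos: [551.9, -141.0, 95.4]
eef_rot: [3.128, -0.019, 1.667]
wrist_force: [-0.7, 0.1, 0.1]
finger_gap: 28.0
clock: 61.28
eef_pos: [553.0, -141.3, 199.9]
eef_rot: [3.123, -0.017, 1.667]
wrist_force: [-0.0, -0.1, 0.3]
finger_gap: 47.3
clock: 61.95
eef_pos: [412.7, -141.3, 219.9]
eef_rot: [3.123, -0.017, 0.806]
wrist_force: [0.4, 0.1, 0.7]
finger_gap: 47.1
(np.float64(650.7), np.float64(18.2), np.float64(5.2), 1, np.float64(0.93))
(np.float64(661.9), np.float64(-84.9), np.float64(6.8), 2, np.float64(0.91))
(np.float64(656.0), np.float64(-34.0), np.float64(6.6), 2, np.float64(0.69))
(np.float64(667.7), np.float64(-136.7), np.float64(5.5), 2, np.float64(0.9))
[ 413.2 -141.3  219.6] [ 3.12369609 -0.0168053   0.81620116] 46.76488167249032 62.15
[ 484.2 -386.9] [131.1 130.9] 60.0496940612793
[ 452.6 -372.4] [130.7 202.3] 59.63261795043945
```

View pics/l.png

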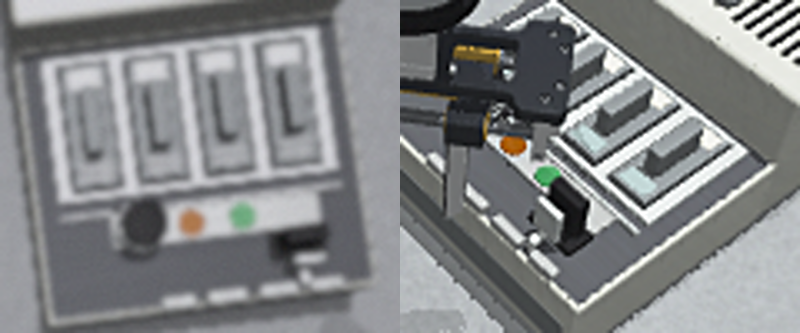

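Tab gap is 28.0 mm, so the slider is locked and parked, and all four holders are still seated. Now I unload to the tray, starting with bay A.

```bash
python3 -m crank '[{"offset":[0.03,0,0],"spin":-6},{"offset":[0.06,0,0],"spin":-12},{"offset":[0.09,0,0],"spin":-18},{"offset":[0.125,0,0],"spin":-24},{"offset":[0.16,0.002,0],"spin":-30},{"offset":[0.19,0.004,0],"spin":-36},{"offset":[0.22,0.004,0],"spin":-41},{"offset":[0.22,0.004,0],"spin":-41}]' 0.45 30
python3 -m crank '[{"offset":[0.02,0,0],"spin":0},{"offset":[0.03,0,0],"spin":0},{"offset":[0.033,0,-0.02],"spin":0},{"offset":[0.033,0,-0.05],"spin":0},{"offset":[0.033,0,-0.075],"spin":0},{"offset":[0.033,0,-0.075],"spin":0},{"offset":[0.033,0,-0.075],"spin":0},{"offset":[0.033,0,-0.075],"spin":0}]'
```

```text
clock: 62.92
eef_pos: [636.3, -136.6, 217.0]
eef_rot: [3.125, -0.015, 0.096]
wrist_force: [-0.4, 0.3, -0.5]
finger_gap: 42.6
clock: 63.58
eef_pos: [669.8, -136.8, 144.0]
eef_rot: [3.124, -0.017, 0.097]
wrist_force: [-1.4, -0.7, 1.4]
finger_gap: 42.2
```

```bash
python3 -m crank '[{"offset":[-0.003,0,-0.01],"spin":0},{"offset":[-0.003,0,-0.025],"spin":0},{"offset":[-0.003,0,-0.037],"spin":0},{"offset":[-0.003,0,-0.044],"spin":0},{"offset":[-0.003,0,-0.047],"spin":0},{"offset":[-0.003,0,-0.047],"spin":0},{"offset":[-0.003,0,-0.047],"spin":0},{"offset":[-0.003,0,-0.047],"spin":0}]'
python3 -m crank '[{"offset":[0,0,0],"spin":0},{"offset":[0,0,0],"spin":0},{"offset":[0,0,0],"spin":0},{"offset":[0,0,0],"spin":0},{"offset":[0,0,0],"spin":0},{"offset":[0,0,0],"spin":0},{"offset":[0,0,0],"spin":0},{"offset":[0,0,0],"spin":0}]' 0 30
python3 -m crank '[{"offset":[0,0,0.01],"spin":0},{"offset":[0,0,0.03],"spin":0},{"offset":[0,0,0.05],"spin":0},{"offset":[0,0,0.065],"spin":0},{"offset":[0,0,0.07],"spin":0},{"offset":[0,0,0.07],"spin":0},{"offset":[0,0,0.07],"spin":0},{"offset":[0,0,0.07],"spin":0}]'
```

```text
clock: 64.25
eef_pos: [667.2, -136.9, 97.8]
eef_rot: [3.124, -0.018, 0.097]
wrist_force: [0.4, -0.0, -0.1]
finger_gap: 42.0
clock: 64.92
eef_pos: [667.2, -136.8, 98.0]
eef_rot: [3.124, -0.018, 0.098]
wrist_force: [-0.4, 0.9, 1.7]
finger_gap: 13.6
clock: 65.58
eef_pos: [666.8, -136.7, 166.6]
eef_rot: [3.124, -0.016, 0.097]
wrist_force: [-0.1, 0.1, -0.0]
finger_gap: 13.5
```

```bash
python3 -m crank '[{"offset":[-0.012,-0.02,0.01],"spin":5},{"offset":[-0.03,-0.05,0.02],"spin":10},{"offset":[-0.047,-0.08,0.02],"spin":15},{"offset":[-0.065,-0.11,0.02],"spin":20},{"offset":[-0.08,-0.14,0.02],"spin":26},{"offset":[-0.095,-0.165,0.02],"spin":32},{"offset":[-0.1,-0.18,0.02],"spin":38},{"offset":[-0.1,-0.18,0.02],"spin":38}]'
python3 -m crank '[{"offset":[-0.015,-0.025,0],"spin":5},{"offset":[-0.03,-0.055,0],"spin":10},{"offset":[-0.045,-0.08,-0.02],"spin":16},{"offset":[-0.0515,-0.09,-0.05],"spin":16},{"offset":[-0.0515,-0.09,-0.08],"spin":16},{"offset":[-0.0515,-0.09,-0.11],"spin":16},{"offset":[-0.0515,-0.09,-0.12],"spin":16},{"offset":[-0.0515,-0.09,-0.12],"spin":16}]'
python3 -m crank '[{"offset":[0,0,0],"spin":0},{"offset":[0,0,0],"spin":0},{"offset":[0,0,0],"spin":0},{"offset":[0,0,0],"spin":0},{"offset":[0,0,0],"spin":0},{"offset":[0,0,0],"spin":0},{"offset":[0,0,0],"spin":0},{"offset":[0,0,0],"spin":0}]'
```

```text
clock: 66.25
eef_pos: [565.0, -319.6, 185.4]
eef_rot: [3.126, -0.015, 0.763]
wrist_force: [-0.2, -0.1, -0.8]
finger_gap: 13.4
clock: 66.92
eef_pos: [512.7, -408.0, 62.2]
eef_rot: [3.131, -0.016, 1.042]
wrist_force: [-0.5, 0.5, -0.6]
finger_gap: 13.5
clock: 67.58
eef_pos: [512.7, -408.0, 62.4]
eef_rot: [3.131, -0.016, 1.042]
wrist_force: [0.1, -0.1, -1.3]
finger_gap: 13.5
```

```bash
python3 -m crank '[{"offset":[0.0024,0.0014,-0.005],"spin":0},{"offset":[0.0024,0.0014,-0.015],"spin":0},{"offset":[0.0024,0.0014,-0.025],"spin":0},{"offset":[0.0024,0.0014,-0.032],"spin":0},{"offset":[0.0024,0.0014,-0.036],"spin":0},{"offset":[0.0024,0.0014,-0.038],"spin":0},{"offset":[0.0024,0.0014,-0.038],"spin":0},{"offset":[0.0024,0.0014,-0.038],"spin":0}]'
python3 -m crank '[{"offset":[0,0,-0.001],"spin":0},{"offset":[0,0,-0.0015],"spin":0},{"offset":[0,0,-0.002],"spin":0},{"offset":[0,0,-0.0025],"spin":0},{"offset":[0,0,-0.0028],"spin":0},{"offset":[0,0,-0.0028],"spin":0},{"offset":[0,0,-0.0028],"spin":0},{"offset":[0,0,-0.0028],"spin":0}]'
python3 -m crank '[{"offset":[0,0,0],"spin":0},{"offset":[0,0,0],"spin":0},{"offset":[0,0,0],"spin":0},{"offset":[0,0,0.02],"spin":0},{"offset":[0,0,0.06],"spin":0},{"offset":[0,0,0.1],"spin":0},{"offset":[0,0,0.14],"spin":0},{"offset":[0,0,0.16],"spin":0}]' 0.42
python3 -m crank '[{"offset":[0.01,0.03,0.01],"spin":-6},{"offset":[0.03,0.06,0.02],"spin":-12},{"offset":[0.045,0.09,0.03],"spin":-18},{"offset":[0.06,0.12,0.03],"spin":-24},{"offset":[0.08,0.15,0.03],"spin":-30},{"offset":[0.095,0.18,0.03],"spin":-36},{"offset":[0.105,0.2,0.03],"spin":-42},{"offset":[0.105,0.2,0.03],"spin":-48}]' 0.45
python3 - <<'E'
from h import *
a=manip.camera('top');b=manip.camera('side')
for r in holders(80,[a,b],.3)+['tray']+holders(4,[a,b],.3):print(r)
s=manip.read_state();print(s['eef_pos'].round(1),s['eef_rot'],s['clock'])
E
```

```text
clock: 68.25
eef_pos: [515.3, -406.7, 24.5]
eef_rot: [3.131, -0.016, 1.042]
wrist_force: [-0.4, -0.8, -0.7]
finger_gap: 13.7
clock: 68.92
eef_pos: [515.3, -406.8, 21.9]
eef_rot: [3.131, -0.016, 1.042]
wrist_force: [-0.5, -0.2, 1.2]
finger_gap: 14.0
clock: 69.58
eef_pos: [516.1, -407.5, 187.5]
eef_rot: [3.125, -0.015, 1.042]
wrist_force: [0.6, -0.1, -0.4]
finger_gap: 39.6
clock: 70.25
eef_pos: [622.7, -203.4, 217.4]
eef_rot: [3.125, -0.015, 0.203]
wrist_force: [-0.2, -0.7, 0.9]
finger_gap: 42.3
(np.float64(656.3), np.float64(-33.5), np.float64(6.1), 2, np.float64(0.9))
(np.float64(661.7), np.float64(-85.8), np.float64(4.7), 2, np.float64(0.89))
(np.float64(651.8), np.float64(18.5), np.float64(6.2), 2, np.float64(0.9))
(np.float64(479.7), np.float64(-418.6), np.float64(58.9), 2, np.float64(0.49))
tray
(np.float64(670.5), np.float64(-42.5), np.float64(5.4), 1, np.float64(0.92))
(np.float64(675.9), np.float64(-98.2), np.float64(4.9), 1, np.float64(0.91))
(np.float64(666.2), np.float64(12.8), np.float64(6.5), 1, np.float64(0.85))
(np.float64(496.5), np.float64(-438.7), np.float64(2.0), 1, np.float64(0.22))
[ 620.8 -208.3  217.6] [ 3.12465313 -0.01514405  0.20574352] 70.55
```

```bash
python3 -m crank '[{"offset":[0.01,0.03,0],"spin":-3},{"offset":[0.02,0.06,0],"spin":-6.2},{"offset":[0.03,0.09,0],"spin":-6.2},{"offset":[0.04,0.115,-0.01],"spin":-6.2},{"offset":[0.0407,0.124,-0.03],"spin":-6.2},{"offset":[0.0407,0.124,-0.055],"spin":-6.2},{"offset":[0.0407,0.124,-0.075],"spin":-6.2},{"offset":[0.0407,0.124,-0.075],"spin":-6.2}]'
python3 -m crank '[{"offset":[0,0,0],"spin":0},{"offset":[0,0,0],"spin":0},{"offset":[0,0,0],"spin":0},{"offset":[0,0,0],"spin":0},{"offset":[0,0,0],"spin":0},{"offset":[0,0,0],"spin":0},{"offset":[0,0,0],"spin":0},{"offset":[0,0,0],"spin":0}]'
```

```text
clock: 71.22
eef_pos: [659.7, -84.5, 138.1]
eef_rot: [3.126, -0.009, 0.099]
wrist_force: [-0.2, -0.6, -1.1]
finger_gap: 42.1
clock: 71.88
eef_pos: [659.7, -84.4, 138.3]
eef_rot: [3.126, -0.009, 0.099]
wrist_force: [-0.0, -0.1, 0.4]
finger_gap: 42.3
```

```bash
python3 -m crank '[{"offset":[0.0018,0,-0.01],"spin":0},{"offset":[0.0018,0,-0.02],"spin":0},{"offset":[0.0018,0,-0.03],"spin":0},{"offset":[0.0018,0,-0.038],"spin":0},{"offset":[0.0018,0,-0.041],"spin":0},{"offset":[0.0018,0,-0.041],"spin":0},{"offset":[0.0018,0,-0.041],"spin":0},{"offset":[0.0018,0,-0.041],"spin":0}]'
python3 -m crank '[{"offset":[0,0,0],"spin":0},{"offset":[0,0,0],"spin":0},{"offset":[0,0,0],"spin":0},{"offset":[0,0,0],"spin":0},{"offset":[0,0,0],"spin":0},{"offset":[0,0,0],"spin":0},{"offset":[0,0,0],"spin":0},{"offset":[0,0,0],"spin":0}]' 0 30
python3 -m crank '[{"offset":[0,0,0.01],"spin":0},{"offset":[0,0,0.03],"spin":0},{"offset":[0,0,0.05],"spin":0},{"offset":[0,0,0.065],"spin":0},{"offset":[0,0,0.075],"spin":0},{"offset":[0,0,0.075],"spin":0},{"offset":[0,0,0.075],"spin":0},{"offset":[0,0,0.075],"spin":0}]'
python3 -m crank '[{"offset":[-0.012,-0.02,0.01],"spin":5},{"offset":[-0.03,-0.05,0.02],"spin":10},{"offset":[-0.047,-0.08,0.02],"spin":15},{"offset":[-0.065,-0.11,0.02],"spin":20},{"offset":[-0.085,-0.14,0.02],"spin":26},{"offset":[-0.1,-0.165,0.02],"spin":32},{"offset":[-0.115,-0.18,0.02],"spin":38},{"offset":[-0.115,-0.18,0.02],"spin":38}]'
python3 -m crank '[{"offset":[-0.02,-0.03,0],"spin":5},{"offset":[-0.04,-0.065,0],"spin":10},{"offset":[-0.06,-0.1,0],"spin":16},{"offset":[-0.072,-0.117,-0.03],"spin":16},{"offset":[-0.072,-0.117,-0.06],"spin":16},{"offset":[-0.072,-0.117,-0.09],"spin":16},{"offset":[-0.072,-0.117,-0.1],"spin":16},{"offset":[-0.072,-0.117,-0.1],"spin":16}]'
python3 -m crank '[{"offset":[0,0,0],"spin":0},{"offset":[0,0,0],"spin":0},{"offset":[0,0,0],"spin":0},{"offset":[0,0,0],"spin":0},{"offset":[0,0,0],"spin":0},{"offset":[0,0,0],"spin":0},{"offset":[0,0,0],"spin":0},{"offset":[0,0,0],"spin":0}]'
```

```text
clock: 72.55
eef_pos: [661.8, -84.5, 97.8]
eef_rot: [3.126, -0.01, 0.099]
wrist_force: [0.9, 0.1, 0.0]
finger_gap: 42.5
clock: 73.22
eef_pos: [661.8, -84.4, 98.0]
eef_rot: [3.126, -0.01, 0.099]
wrist_force: [-1.0, 1.1, 1.8]
finger_gap: 13.7
clock: 73.88
eef_pos: [661.4, -84.4, 171.8]
eef_rot: [3.127, -0.008, 0.099]
wrist_force: [-1.1, -0.3, -1.9]
finger_gap: 13.8
clock: 74.55
eef_pos: [543.9, -267.2, 190.6]
eef_rot: [3.128, -0.007, 0.766]
wrist_force: [0.6, 0.4, -0.8]
finger_gap: 14.2
clock: 75.22
eef_pos: [471.1, -382.8, 87.6]
eef_rot: [3.134, -0.008, 1.044]
wrist_force: [-0.3, -0.0, -0.5]
finger_gap: 13.8
clock: 75.88
eef_pos: [471.1, -382.8, 87.7]
eef_rot: [3.134, -0.008, 1.044]
wrist_force: [0.1, -0.6, -0.7]
finger_gap: 13.6
```

```bash
python3 -m crank '[{"offset":[0.0026,0.0005,-0.015],"spin":0},{"offset":[0.0026,0.0005,-0.03],"spin":0},{"offset":[0.0026,0.0005,-0.045],"spin":0},{"offset":[0.0026,0.0005,-0.055],"spin":0},{"offset":[0.0026,0.0005,-0.061],"spin":0},{"offset":[0.0026,0.0005,-0.063],"spin":0},{"offset":[0.0026,0.0005,-0.063],"spin":0},{"offset":[0.0026,0.0005,-0.063],"spin":0}]'
python3 -m crank '[{"offset":[0,0,-0.001],"spin":0},{"offset":[0,0,-0.0015],"spin":0},{"offset":[0,0,-0.002],"spin":0},{"offset":[0,0,-0.0025],"spin":0},{"offset":[0,0,-0.0028],"spin":0},{"offset":[0,0,-0.0028],"spin":0},{"offset":[0,0,-0.0028],"spin":0},{"offset":[0,0,-0.0028],"spin":0}]'
python3 -m crank '[{"offset":[0,0,0],"spin":0},{"offset":[0,0,0],"spin":0},{"offset":[0,0,0],"spin":0},{"offset":[0,0,0.02],"spin":0},{"offset":[0,0,0.06],"spin":0},{"offset":[0,0,0.1],"spin":0},{"offset":[0,0,0.14],"spin":0},{"offset":[0,0,0.16],"spin":0}]' 0.42
python3 -m crank '[{"offset":[0.015,0.03,0.01],"spin":-6},{"offset":[0.03,0.06,0.02],"spin":-12},{"offset":[0.045,0.09,0.03],"spin":-18},{"offset":[0.06,0.12,0.03],"spin":-24},{"offset":[0.075,0.15,0.03],"spin":-30},{"offset":[0.095,0.18,0.03],"spin":-36},{"offset":[0.105,0.2,0.03],"spin":-42},{"offset":[0.105,0.2,0.03],"spin":-48}]' 0.45
python3 -m crank '[{"offset":[0.015,0.03,0],"spin":-4},{"offset":[0.03,0.06,0],"spin":-6.4},{"offset":[0.045,0.09,0],"spin":-6.4},{"offset":[0.06,0.12,0],"spin":-6.4},{"offset":[0.075,0.14,0],"spin":-6.4},{"offset":[0.077,0.149,0],"spin":-6.4},{"offset":[0.077,0.149,0],"spin":-6.4},{"offset":[0.077,0.149,0],"spin":-6.4}]'
```

```text
clock: 76.55
eef_pos: [474.0, -382.6, 25.4]
eef_rot: [3.133, -0.008, 1.044]
wrist_force: [0.5, 0.9, -1.8]
finger_gap: 13.9
clock: 77.22
eef_pos: [474.0, -382.6, 22.6]
eef_rot: [3.133, -0.008, 1.044]
wrist_force: [0.0, -0.0, -1.4]
finger_gap: 13.8
clock: 77.88
eef_pos: [474.8, -383.3, 188.1]
eef_rot: [3.127, -0.007, 1.044]
wrist_force: [-0.8, 0.5, 0.9]
finger_gap: 39.2
clock: 78.55
eef_pos: [581.4, -179.5, 218.1]
eef_rot: [3.127, -0.007, 0.205]
wrist_force: [-0.5, 0.6, 0.2]
finger_gap: 42.1
clock: 79.22
eef_pos: [658.0, -30.9, 217.9]
eef_rot: [3.127, -0.007, 0.094]
wrist_force: [-0.1, -0.0, -0.3]
finger_gap: 42.0
```

```bash
python3 -m crank '[{"offset":[-0.0017,-0.002,-0.02],"spin":0.2},{"offset":[-0.0017,-0.002,-0.045],"spin":0.2},{"offset":[-0.0017,-0.002,-0.065],"spin":0.2},{"offset":[-0.0017,-0.002,-0.075],"spin":0.2},{"offset":[-0.0017,-0.002,-0.08],"spin":0.2},{"offset":[-0.0017,-0.002,-0.08],"spin":0.2},{"offset":[-0.0017,-0.002,-0.08],"spin":0.2},{"offset":[-0.0017,-0.002,-0.08],"spin":0.2}]'
python3 -m crank '[{"offset":[0,0,-0.01],"spin":0},{"offset":[0,0,-0.02],"spin":0},{"offset":[0,0,-0.03],"spin":0},{"offset":[0,0,-0.037],"spin":0},{"offset":[0,0,-0.04],"spin":0},{"offset":[0,0,-0.04],"spin":0},{"offset":[0,0,-0.04],"spin":0},{"offset":[0,0,-0.04],"spin":0}]'
```

```text
clock: 79.88
eef_pos: [656.8, -33.2, 139.4]
eef_rot: [3.127, -0.009, 0.097]
wrist_force: [-0.8, -0.8, 0.4]
finger_gap: 42.1
clock: 80.55
eef_pos: [657.1, -33.2, 99.9]
eef_rot: [3.127, -0.01, 0.097]
wrist_force: [-0.2, -0.0, 0.1]
finger_gap: 42.5
```

```bash
python3 -m crank '[{"offset":[-0.0005,0,-0.002],"spin":0},{"offset":[-0.0005,0,-0.002],"spin":0},{"offset":[-0.0005,0,-0.002],"spin":0},{"offset":[-0.0005,0,-0.002],"spin":0},{"offset":[-0.0005,0,-0.002],"spin":0},{"offset":[-0.0005,0,-0.002],"spin":0},{"offset":[-0.0005,0,-0.002],"spin":0},{"offset":[-0.0005,0,-0.002],"spin":0}]' 0 30
python3 -m crank '[{"offset":[0,0,0.01],"spin":0},{"offset":[0,0,0.03],"spin":0},{"offset":[0,0,0.05],"spin":0},{"offset":[0,0,0.07],"spin":0},{"offset":[0,0,0.08],"spin":0},{"offset":[0,0,0.08],"spin":0},{"offset":[0,0,0.08],"spin":0},{"offset":[0,0,0.08],"spin":0}]'
python3 -m crank '[{"offset":[-0.015,-0.025,0.01],"spin":5},{"offset":[-0.035,-0.055,0.02],"spin":10},{"offset":[-0.055,-0.085,0.02],"spin":15},{"offset":[-0.075,-0.115,0.02],"spin":20},{"offset":[-0.095,-0.145,0.02],"spin":26},{"offset":[-0.115,-0.17,0.02],"spin":32},{"offset":[-0.125,-0.185,0.02],"spin":38},{"offset":[-0.125,-0.185,0.02],"spin":38}]'
python3 -m crank '[{"offset":[-0.02,-0.03,0],"spin":5},{"offset":[-0.045,-0.065,0],"spin":10},{"offset":[-0.07,-0.1,0],"spin":16},{"offset":[-0.095,-0.135,0],"spin":16},{"offset":[-0.099,-0.14,-0.03],"spin":16},{"offset":[-0.099,-0.14,-0.06],"spin":16},{"offset":[-0.099,-0.14,-0.09],"spin":16},{"offset":[-0.099,-0.14,-0.1],"spin":16}]'
python3 -m crank '[{"offset":[0,0,0],"spin":0},{"offset":[0,0,0],"spin":0},{"offset":[0,0,0],"spin":0},{"offset":[0,0,0],"spin":0},{"offset":[0,0,0],"spin":0},{"offset":[0,0,0],"spin":0},{"offset":[0,0,0],"spin":0},{"offset":[0,0,0],"spin":0}]'
```

```text
clock: 81.22
eef_pos: [656.7, -33.1, 98.1]
eef_rot: [3.127, -0.01, 0.097]
wrist_force: [-0.7, 0.7, 2.1]
finger_gap: 13.8
clock: 81.88
eef_pos: [656.2, -33.1, 176.6]
eef_rot: [3.127, -0.008, 0.097]
wrist_force: [0.5, 0.1, -0.7]
finger_gap: 13.9
clock: 82.55
eef_pos: [529.1, -220.6, 195.5]
eef_rot: [3.129, -0.007, 0.764]
wrist_force: [0.1, -0.4, 0.5]
finger_gap: 13.5
clock: 83.22
eef_pos: [428.7, -358.8, 90.6]
eef_rot: [3.135, -0.008, 1.04]
wrist_force: [-0.4, 1.3, -1.1]
finger_gap: 13.6
clock: 83.88
eef_pos: [428.8, -358.9, 90.9]
eef_rot: [3.135, -0.008, 1.04]
wrist_force: [-0.3, -0.5, -1.6]
finger_gap: 14.1
```

```bash
python3 -m crank '[{"offset":[0.0035,0.0008,-0.015],"spin":0},{"offset":[0.0035,0.0008,-0.03],"spin":0},{"offset":[0.0035,0.0008,-0.045],"spin":0},{"offset":[0.0035,0.0008,-0.057],"spin":0},{"offset":[0.0035,0.0008,-0.064],"spin":0},{"offset":[0.0035,0.0008,-0.066],"spin":0},{"offset":[0.0035,0.0008,-0.066],"spin":0},{"offset":[0.0035,0.0008,-0.066],"spin":0}]'
python3 -m crank '[{"offset":[0,0,-0.001],"spin":0},{"offset":[0,0,-0.0015],"spin":0},{"offset":[0,0,-0.002],"spin":0},{"offset":[0,0,-0.0025],"spin":0},{"offset":[0,0,-0.003],"spin":0},{"offset":[0,0,-0.0035],"spin":0},{"offset":[0,0,-0.0035],"spin":0},{"offset":[0,0,-0.0035],"spin":0}]'
python3 -m crank '[{"offset":[0,0,0],"spin":0},{"offset":[0,0,0],"spin":0},{"offset":[0,0,0],"spin":0},{"offset":[0,0,0.02],"spin":0},{"offset":[0,0,0.06],"spin":0},{"offset":[0,0,0.1],"spin":0},{"offset":[0,0,0.14],"spin":0},{"offset":[0,0,0.16],"spin":0}]' 0.42
python3 -m crank '[{"offset":[0.015,0.03,0.01],"spin":-6},{"offset":[0.03,0.06,0.02],"spin":-12},{"offset":[0.05,0.09,0.03],"spin":-18},{"offset":[0.065,0.12,0.03],"spin":-24},{"offset":[0.08,0.15,0.03],"spin":-30},{"offset":[0.1,0.18,0.03],"spin":-36},{"offset":[0.115,0.21,0.03],"spin":-42},{"offset":[0.115,0.21,0.03],"spin":-48}]' 0.45
python3 -m crank '[{"offset":[0.015,0.03,0],"spin":-4},{"offset":[0.03,0.06,0],"spin":-6},{"offset":[0.05,0.09,0],"spin":-6},{"offset":[0.065,0.11,0],"spin":-6},{"offset":[0.08,0.135,0],"spin":-6},{"offset":[0.09,0.155,0],"spin":-6},{"offset":[0.1,0.164,0],"spin":-6},{"offset":[0.1,0.164,0],"spin":-6}]'
python3 -m crank '[{"offset":[0,0,0],"spin":0},{"offset":[0,0,0],"spin":0},{"offset":[0,0,0],"spin":0},{"offset":[0,0,0],"spin":0},{"offset":[0,0,0],"spin":0},{"offset":[0,0,0],"spin":0},{"offset":[0,0,0],"spin":0},{"offset":[0,0,0],"spin":0}]'
```

```text
clock: 84.55
eef_pos: [432.6, -358.4, 25.6]
eef_rot: [3.134, -0.008, 1.04]
wrist_force: [0.9, -1.2, -0.1]
finger_gap: 13.7
clock: 85.22
eef_pos: [432.6, -358.4, 22.1]
eef_rot: [3.134, -0.008, 1.04]
wrist_force: [0.3, 0.1, -0.8]
finger_gap: 13.8
clock: 85.88
eef_pos: [433.4, -359.1, 187.2]
eef_rot: [3.129, -0.007, 1.04]
wrist_force: [1.1, 0.4, 0.3]
finger_gap: 39.5
clock: 86.55
eef_pos: [550.2, -144.6, 217.2]
eef_rot: [3.129, -0.007, 0.201]
wrist_force: [-0.9, -0.1, -0.1]
finger_gap: 42.2
clock: 87.22
eef_pos: [651.0, 21.5, 216.6]
eef_rot: [3.129, -0.007, 0.099]
wrist_force: [-0.2, -0.3, -0.0]
finger_gap: 42.2
clock: 87.88
eef_pos: [651.0, 21.4, 216.7]
eef_rot: [3.129, -0.007, 0.099]
wrist_force: [0.3, 0.1, -0.3]
finger_gap: 42.3
```

D is at (651.2,18.7).

```bash
python3 -m crank '[{"offset":[0,-0.0025,-0.02],"spin":0},{"offset":[0,-0.0025,-0.045],"spin":0},{"offset":[0,-0.0025,-0.065],"spin":0},{"offset":[0,-0.0025,-0.075],"spin":0},{"offset":[0,-0.0025,-0.08],"spin":0},{"offset":[0,-0.0025,-0.08],"spin":0},{"offset":[0,-0.0025,-0.08],"spin":0},{"offset":[0,-0.0025,-0.08],"spin":0}]'
python3 -m crank '[{"offset":[0,0,-0.01],"spin":0},{"offset":[0,0,-0.02],"spin":0},{"offset":[0,0,-0.03],"spin":0},{"offset":[0,0,-0.036],"spin":0},{"offset":[0,0,-0.04],"spin":0},{"offset":[0,0,-0.04],"spin":0},{"offset":[0,0,-0.04],"spin":0},{"offset":[0,0,-0.04],"spin":0}]'
python3 -m crank '[{"offset":[0,0,0],"spin":0},{"offset":[0,0,0],"spin":0},{"offset":[0,0,0],"spin":0},{"offset":[0,0,0],"spin":0},{"offset":[0,0,0],"spin":0},{"offset":[0,0,0],"spin":0},{"offset":[0,0,0],"spin":0},{"offset":[0,0,0],"spin":0}]' 0 30
python3 -m crank '[{"offset":[0,0,0.01],"spin":0},{"offset":[0,0,0.03],"spin":0},{"offset":[0,0,0.05],"spin":0},{"offset":[0,0,0.07],"spin":0},{"offset":[0,0,0.08],"spin":0},{"offset":[0,0,0.08],"spin":0},{"offset":[0,0,0.08],"spin":0},{"offset":[0,0,0.08],"spin":0}]'
```

```text
clock: 88.55
eef_pos: [651.5, 18.8, 138.1]
eef_rot: [3.129, -0.009, 0.099]
wrist_force: [-0.0, -0.1, 0.9]
finger_gap: 42.3
clock: 89.22
eef_pos: [651.7, 18.8, 98.5]
eef_rot: [3.129, -0.01, 0.099]
wrist_force: [0.3, 0.5, 0.3]
finger_gap: 42.4
clock: 89.88
eef_pos: [651.8, 18.9, 98.7]
eef_rot: [3.129, -0.01, 0.099]
wrist_force: [-0.4, -0.3, 2.0]
finger_gap: 13.9
clock: 90.55
eef_pos: [651.3, 18.9, 177.3]
eef_rot: [3.129, -0.008, 0.099]
wrist_force: [0.1, -0.1, -1.9]
finger_gap: 14.0
```

```bash
python3 -m crank '[{"offset":[-0.015,-0.025,0.01],"spin":5},{"offset":[-0.035,-0.055,0.02],"spin":10},{"offset":[-0.055,-0.085,0.02],"spin":15},{"offset":[-0.075,-0.115,0.02],"spin":20},{"offset":[-0.095,-0.145,0.02],"spin":26},{"offset":[-0.115,-0.17,0.02],"spin":32},{"offset":[-0.135,-0.195,0.02],"spin":38},{"offset":[-0.135,-0.195,0.02],"spin":38}]'
python3 -m crank '[{"offset":[-0.02,-0.025,0],"spin":5},{"offset":[-0.045,-0.055,0],"spin":10},{"offset":[-0.07,-0.085,0],"spin":16},{"offset":[-0.095,-0.12,0],"spin":16},{"offset":[-0.115,-0.145,0],"spin":16},{"offset":[-0.122,-0.155,-0.02],"spin":16},{"offset":[-0.122,-0.155,-0.05],"spin":16},{"offset":[-0.122,-0.155,-0.08],"spin":16}]'
python3 -m crank '[{"offset":[0,0,0],"spin":0},{"offset":[0,0,0],"spin":0},{"offset":[0,0,-0.01],"spin":0},{"offset":[0,0,-0.02],"spin":0},{"offset":[0,0,-0.02],"spin":0},{"offset":[0,0,-0.02],"spin":0},{"offset":[0,0,-0.02],"spin":0},{"offset":[0,0,-0.02],"spin":0}]'
```

```text
clock: 91.22
eef_pos: [513.4, -179.4, 196.2]
eef_rot: [3.131, -0.007, 0.768]
wrist_force: [0.7, 0.2, -0.4]
finger_gap: 13.8
clock: 91.88
eef_pos: [390.8, -334.9, 114.7]
eef_rot: [3.131, -0.006, 1.044]
wrist_force: [0.3, -0.5, -1.7]
finger_gap: 13.7
clock: 92.55
eef_pos: [391.0, -335.0, 95.3]
eef_rot: [3.13, -0.006, 1.044]
wrist_force: [0.3, -0.1, -0.4]
finger_gap: 13.7
```

```bash
python3 -m crank '[{"offset":[0,0.001,-0.015],"spin":0},{"offset":[0,0.001,-0.03],"spin":0},{"offset":[0,0.001,-0.045],"spin":0},{"offset":[0,0.001,-0.06],"spin":0},{"offset":[0,0.001,-0.068],"spin":0},{"offset":[0,0.001,-0.07],"spin":0},{"offset":[0,0.001,-0.07],"spin":0},{"offset":[0,0.001,-0.07],"spin":0}]'
python3 -m crank '[{"offset":[0,0,-0.001],"spin":0},{"offset":[0,0,-0.0015],"spin":0},{"offset":[0,0,-0.002],"spin":0},{"offset":[0,0,-0.0025],"spin":0},{"offset":[0,0,-0.003],"spin":0},{"offset":[0,0,-0.003],"spin":0},{"offset":[0,0,-0.003],"spin":0},{"offset":[0,0,-0.003],"spin":0}]'
python3 -m crank '[{"offset":[0,0,0],"spin":0},{"offset":[0,0,0],"spin":0},{"offset":[0,0,0],"spin":0},{"offset":[0,0,0.02],"spin":0},{"offset":[0,0,0.06],"spin":0},{"offset":[0,0,0.1],"spin":0},{"offset":[0,0,0.14],"spin":0},{"offset":[0,0,0.16],"spin":0}]' 0.42
python3 -m crank '[{"offset":[0,0.03,0.02],"spin":-6},{"offset":[0,0.06,0.04],"spin":-12},{"offset":[0,0.1,0.04],"spin":-18},{"offset":[0,0.14,0.04],"spin":-24},{"offset":[0,0.18,0.04],"spin":-30},{"offset":[0,0.22,0.04],"spin":-36},{"offset":[0,0.24,0.04],"spin":-36},{"offset":[0,0.24,0.04],"spin":-36}]'
python3 -m crank '[{"offset":[0,0.03,0],"spin":0},{"offset":[0,0.06,0],"spin":0},{"offset":[0,0.1,0],"spin":0},{"offset":[0,0.14,0],"spin":0},{"offset":[0,0.18,0],"spin":0},{"offset":[0,0.2,0],"spin":0},{"offset":[0,0.2,0],"spin":0},{"offset":[0,0.2,0],"spin":0}]'
python3 - <<'E'
from h import *
a=manip.camera('top');b=manip.camera('side')
for r in holders(4,[a,b],.3):print(r)
s=manip.read_state();print(s['eef_pos'].round(1),s['clock'])
A=cv2.resize(a['pixels'][120:300,280:500,::-1],(440,360),interpolation=cv2.INTER_CUBIC)
B=cv2.resize(b['pixels'][210:420,240:480,::-1],(411,360),interpolation=cv2.INTER_CUBIC)[:,:360]
cv2.imwrite('pics/m.png',np.hstack([A,B]))
E
```

```text
clock: 93.22
eef_pos: [391.4, -334.4, 26.1]
eef_rot: [3.129, -0.006, 1.044]
wrist_force: [0.4, -0.1, -0.2]
finger_gap: 14.0
clock: 93.88
eef_pos: [391.4, -334.4, 23.1]
eef_rot: [3.129, -0.006, 1.044]
wrist_force: [0.2, -0.1, -0.9]
finger_gap: 13.8
clock: 94.55
eef_pos: [392.1, -335.1, 188.0]
eef_rot: [3.123, -0.005, 1.044]
wrist_force: [-0.1, 0.0, 0.2]
finger_gap: 39.6
clock: 95.22
eef_pos: [391.9, -91.9, 228.4]
eef_rot: [3.123, -0.005, 0.418]
wrist_force: [-0.4, -0.3, -0.2]
finger_gap: 39.5
clock: 95.88
eef_pos: [392.0, 108.3, 228.3]
eef_rot: [3.123, -0.005, 0.42]
wrist_force: [1.1, -0.2, -0.1]
finger_gap: 39.3
(np.float64(473.8), np.float64(-381.1), np.float64(59.8), 2, np.float64(0.93))
(np.float64(431.7), np.float64(-357.3), np.float64(59.3), 2, np.float64(0.93))
(np.float64(514.0), np.float64(-406.4), np.float64(59.8), 2, np.float64(0.93))
(np.float64(391.0), np.float64(-333.6), np.float64(62.0), 2, np.float64(0.89))
(np.float64(701.6), np.float64(-60.5), np.float64(5.2), 1, np.float64(0.03))
[392.1 107.  228.4] 96.0833
```

View pics/m.png

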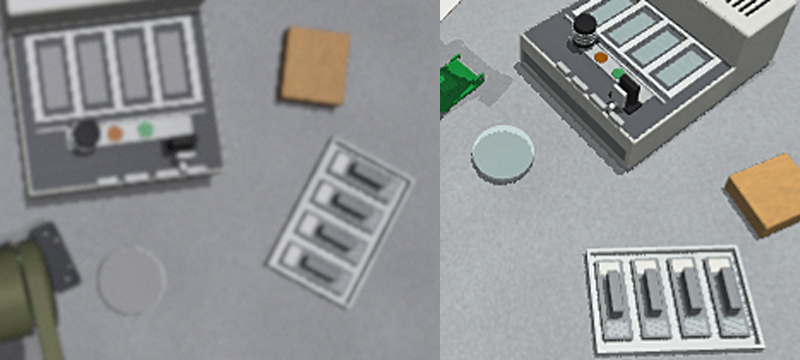

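All four holders lie flat, rib up and side by side in the tray, with the slider parked and the bays empty. I hand it in.

```bash
python3 -c "
from cell import manip
print(manip.sign_off())"
```

```text
the job is handed in; nothing more can be done
None
```

The job is done and handed in at about 96 s of the 210 s allowed; no verdict was reported.

- **Loading:** All four holders were present. Each went into its own bay, and touchdown came at the bay-floor height. A camera check then put them within about 2 mm of the bay centres.
- **Filter and exposure:** I moved the slider about 40 mm to the first notch. A light squeeze afterwards stopped at 27.9 mm (28 mm means the latch tab is fully out), so it was locked. The large grey pedal was then held on its stop for about 2.7 s at about 18–19 N.
- **Return:** The slider went back to its parked notch, and the same squeeze check read 28.0 mm.
- **Tray:** All four holders are in the tray. The last measurement put them about 48 mm apart at 59–62° (the tray is at 59.6°). The fourth reads about 2° off, which is within what the measurement can tell.

- **Pick-up redone:** The second holder was first gripped about 3 mm off along its rib and 7 mm high, so I let go and gripped it again before lifting.
- **Tool tilt:** The tool drifted up to about 1.5° out of vertical during the run. The holders still seated and lie flat.
- **Bystanders:** The petri dish and slide box look undisturbed in the last picture. The wash bottle was not in that crop, but nothing touched it as far as the forces showed.

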